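# Stand a bushing on its spring-seat pin and hold it home

## Robot

A 6-joint arm with a two-finger parallel gripper is mounted at the origin on a cart in front of the work surface, level with it; the furniture and walls round the work are solid. World frame = base frame: x ahead of the robot, y to its left, z up, the work surface at z = 0. Lengths are in mm, angles in rad, forces in N, time in s.
With the tool pointing down it reaches from about 350 to 875 mm from the base axis. Payload 4.2 kg.
Tool frame: the origin (TCP) lies midway between the tips of the shut fingers; the grasp point (between the pads) lies 19 mm behind it (arm.grip_point_offset is the z of the grasp point in the tool frame, in mm); z points along the fingers, x is the direction in which the jaws open and shut, and the axes are right-handed (so a half turn about z gives the same grasp; the last joint's range is limited). The gripper opens to 85 mm and grips with 20 to 120 N. Pads are 22 mm wide; open, the fingers measure 114 mm over their backs; the gripper's body (76 mm by 85 mm) begins 54 mm behind the grasp point. The pads swing forward as they close: fully open they stand 13 mm farther back than shut.
Start: joints at [1.516, 0.385, 0.008, 0, -1.194, -0.259], TCP at [192.89, 594.469, 231.312] pointing down, gripper open.
Joint ranges: [-3.14, 3.14], [-1.21, 2.06], [-1.07, 1.41], [-3.16, 2.05], [-2.99, -0.16], [-3.1, 3.1]. Speed limits (rad/s): [2.79, 2.79, 3.14, 3.14, 3.14, 3.14].

## Interface

Orientations are given as a unit quaternion [x, y, z, w].
In Python, from bench import arm gives the robot as it stands.
- The arm moves only by the shell command python3 -m jog 'ROWS'. ROWS is JSON, a list of rows, each an object of numbers: "hand": the finger opening in mm, from 0 to 85.4; "dx", "dy", "dz": the shift along the tool's x, y, z in mm; "rx", "ry", "rz": the turn, a rotation vector about the tool's x, y, z in rad. A call has 1 to 5 rows; each row shifts and turns the commanded pose from where the row before left it, along the tool's axes as they then stand; what a row does not reach is not made up. A row lasts 1/12 s, in which the tool goes at most 41.7 mm and 7.16 degrees, less where a joint would pass 70% of its speed; a pose out of reach is approached as far as the arm can. A call with a gripper value outside its range is refused whole. The fingers move at their own pace and stop on an object; the grip force is fixed at half the most. Time passes only in rows, so rows that do not move let the fingers close. It gives the time, the measured TCP pose, the force and the opening at its end, in the units of the state.
- arm.read_state(): the state, without advancing time (a new reading comes with each control period).
- arm.get_image(name): name is "scene" or "top" or "wrist"; returns a dict with "img" (420x560x3 uint8, red, green, blue), "depth" (420x560 float32, mm along the optical axis (not along the pixel's ray), 0 where there is no reading), "intrinsics" (3x3 intrinsics, pixels), "R" (3x3) and "t" (3): a world point X has camera coordinates R X + t; the wrist camera has in their place "T_tool_cam" (4x4, takes a point from camera to tool coordinates, whose origin is the TCP and whose axes are the tool frame's). Camera axes: x right, y down, z forward; pixel columns grow to the right and rows downward; lengths in mm; the calibration is good to about 2 mm. A picture is of the moment at which its call begins: read the wrist's pose just before it.
- arm.job_done(): hands the job in, once; it reports no verdict.
The state is a dict: "clock": time; "joints": joint angles; "joint_vel": joint speeds; "joint_efforts": joint torques, N m; "position": TCP position; "ee_rot": TCP orientation; "contact_force": force on the tool from outside, world axes, zero at the start; "wrist_torque": the same for the moment, N m; "gripper_width": finger opening in mm.
Only numpy, scipy, OpenCV 4.12 (cv2) and the standard library are available. Lean on these libraries where they do the work, as an engineer would, in place of code of your own. Each camera call takes 0.05 s, during which the arm holds its last target.

## Task

One steel bushing lies tipped back on the sloping rest; stand it upright in the lane, over the locating pin of the one empty station between or beside the two bushings already there, so that it drops on to the spring seat, then press it down until the seat is fully home. Finish while still gripping the bushing and holding the seat fully down: do not let go. Leave the other two bushings standing and the loose casting, micrometer and marker pen next to the work where they lie.

Things in the scene. Friction and masses are not known exactly. Their poses are not given: they have to be found in the camera images.
- bushing: Bushing to handle: turned steel tube, 52 mm outside (slightly faceted, up to 55), 42 mm through bore, 75 mm long, 0.2 to 0.4 kg, both ends alike. Own y = the tube's axis; origin on the outer surface half way along, axis 26 mm off towards own z. It starts on the sloping rest, axis raised 40 degrees from level, upper end away from the robot, lower end against a lip.
- bushing_center (a point): Centre of that bushing (on the axis, half way along); axes as bushing.
- rest: Sloping rest, fixed: channel 60 mm long, 44 mm wide (narrower than the bushing, so fingers pass on both sides), rising along own +x at 40 degrees from level, 12 mm stop lip at the low end, about 70 mm high, on a plate 110 x 80 x 8 mm. The bushing's top 17 mm overhang it. Origin: centre of the plate's underside; z up.
- station_free: Empty station of the lane: grey block 84 x 84 x 22 mm with a fixed upright pin of diameter 38 mm in its middle, top 52 mm above the origin, the last 10 mm tapering to 20 mm. The pin passes through a round spring seat. Origin: centre of the block's underside, 10 mm above the worktop. Three stations stand 100 mm apart along own y; the empty one may be at an end or in the middle.
- station_free_pin_tip (a point): Top centre of that pin: 22 mm above the raised seat; z up, y along the lane.
- seat_free (a joint): Spring seat of the empty station, an aluminium disc 62 mm in diameter round the pin, its top 30 mm above the station's origin while up. Value = how far it is pressed down, m: 0 up, 0.006 fully home against its stop. It needs about 6 N to start moving (more than the bushing's weight) and 15 N at the stop.
- neighbour_b: Identical bushing standing upright on another station of the lane (own y upright or nearly; origin on its outer surface at half height, about 78 mm above the worktop; top 115 mm above the worktop).
- neighbour_c: The same, on the remaining station.
- frame: Bystander: die-cast aluminium frame 99 x 113 x 30 mm, lying flat behind the rest, loose; origin under its centre.
- micrometer: Bystander: micrometer 49 x 131 x 19 mm, lying flat; origin under its centre.
- marker: Bystander: black marker pen 14 x 136 x 15 mm, lying flat in front of the lane, loose; origin under its centre.
Not all that is in view belongs to the job. Leave any blue look-alike of the bushing alone.

How it is judged:
By the outcome, as a careful person would: the job done as asked, in the order asked, and still so for the second after the job is handed in, while the arm keeps its last pose, push and grip.
It also fails if it takes over 35 s, if anything falls off the work surface, if the arm or the gripper's body presses on something with over 40 N, if the wrist force passes 120 N, or if a joint passes its speed limit or range.

## Working session

There is one attempt and no reset: what is moved stays moved. The work goes in short steps, Python scripts to look and compute and a shell command to move; the robot and the scene stay as the last step left them, time stands still between calls to the robot, and variables do not carry over. Pictures are saved under pics/ and viewed, and the job is handed in when it is done.

```bash
ls; mkdir -p pics; python3 - <<'E'
from bench import arm
import cv2,numpy as np
s=arm.read_state();print(s)
for n in("scene","top"):
    d=arm.get_image(n);cv2.imwrite(f"pics/{n}0.png",d["img"][:,:,::-1]);np.savez(f"pics/{n}0.npz",**d);print(n,d["intrinsics"],d["R"],d["t"])
print(arm.read_state()["clock"],arm.grip_point_offset)
E
```

```text
pics
{'clock': 0.0, 'joints': array([ 1.51554808e+00,  3.85516955e-01,  6.60378858e-03, -5.34607609e-04,
       -1.19399534e+00, -2.58614513e-01]), 'joint_vel': array([ 0.00023761,  0.00017   ,  0.00019712, -0.00088875,  0.00310958,
       -0.00062801]), 'joint_efforts': array([ 2.83327086e-05, -3.92292309e+01,  1.88400793e+01,  4.18634802e+00,
       -4.57404123e-03,  1.36331991e-06]), 'position': array([192.74171261, 593.90710279, 230.23158372]), 'ee_rot': array([-5.87825061e-01,  8.08987343e-01, -6.61776361e-04, -8.59713203e-04]), 'contact_force': array([-0.67220335,  0.08815361, -0.33856185]), 'wrist_torque': array([0.05283959, 0.02201122, 0.06265728]), 'gripper_width': 85.27960827221335}
scene [[450.4536797    0.         276.65186998]
 [  0.         450.4536797  213.26685624]
 [  0.           0.           1.        ]] [[ 0.81502544 -0.57896055  0.02319953]
 [-0.29784316 -0.4529575  -0.84030885]
 [ 0.49701407  0.67796327 -0.54161132]] [-441.41680904  240.66246365  818.0336018 ]
top [[486.76925373   0.         283.24201239]
 [  0.         486.76925373 213.22828921]
 [  0.           0.           1.        ]] [[-1.34204161e-02 -9.99908665e-01 -1.59815045e-03]
 [-9.82434967e-01  1.34833614e-02 -1.86117531e-01]
 [ 1.86122081e-01 -9.27695834e-04 -9.82526188e-01]] [ 44.85099055 565.55518611 949.23936732]
0.1 -18.700000000000003
```

View pics/scene0.png

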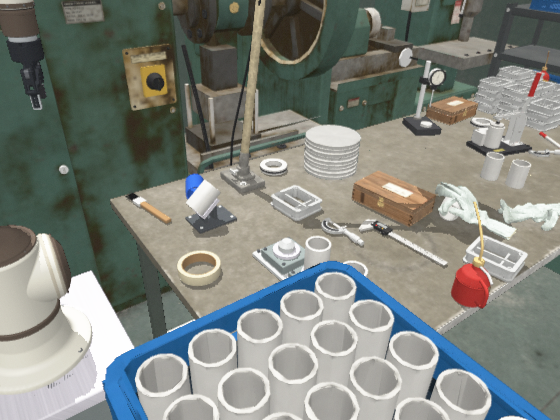

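View pics/top0.png

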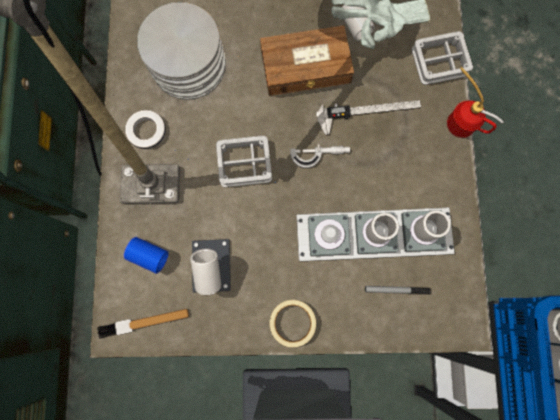

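Candidates: white tube on the rest, top view (205,272); blue look-alike at (146,255); standing bushings at (381,230) and (430,225); more tubes in the blue bin. The white one on the sloping rest is the one meant. The empty station, with a bare pin, is at (329,234).

```bash
cat > h.py <<'E'
import numpy as np,cv2
def load(n): return dict(np.load(f"pics/{n}.npz"))
def cloud(d):
    K=d["intrinsics"];z=d["depth"];v,u=np.mgrid[:z.shape[0],:z.shape[1]]
    c=np.stack([(u-K[0,2])*z/K[0,0],(v-K[1,2])*z/K[1,1],z],-1)
    return (c-d["t"])@d["R"]
def ray(d,u,v,h):
    K=d["intrinsics"];r=np.array([(u-K[0,2])/K[0,0],(v-K[1,2])/K[1,1],1])@d["R"]
    o=-d["R"].T@d["t"]; return o+r*(h-o[2])/r[2]
def proj(d,X):
    c=d["R"]@X+d["t"]; p=d["intrinsics"]@c; return p[:2]/p[2]
E
python3 - <<'E'
from h import *
d=load("top0");im=d["img"][:,:,::-1]
a=cv2.resize(im[225:305,120:240],None,fx=5,fy=5,interpolation=cv2.INTER_CUBIC)
b=cv2.resize(im[195:270,290:460],None,fx=4,fy=4,interpolation=cv2.INTER_CUBIC)
cv2.imwrite("pics/ca.png",a);cv2.imwrite("pics/cb.png",b)
e=load("scene0")["img"][:,:,::-1]
cv2.imwrite("pics/cc.png",cv2.resize(e[165:285,170:340],None,fx=4.5,fy=4.5,interpolation=cv2.INTER_CUBIC))
P=cloud(d)
for u,v in[(205,255),(205,262),(205,270),(205,280),(205,290),(225,285),(330,234),(316,234),(306,250),(381,218),(430,215),(250,250)]: print(u,v,P[v,u].round(1),d["depth"][v,u])
E
```

```text
205 255 [480.  193.6  73.3] 966.3915
205 262 [467.4 195.6  59.6] 977.4504
205 270 [447.7 187.4 109.1] 925.1648
205 280 [429.7 189.5  94.2] 936.48456
205 290 [411.2 192.   76.5] 950.42645
225 285 [423.3 161.2   8.5] 1019.51514
330 234 [520.3 -56.9  62.1] 985.1121
316 234 [524.5 -30.3  36. ] 1011.51086
306 250 [494.6 -10.2   7.3] 1034.1746
381 218 [ 548.2 -157.6   82.4] 970.46674
430 215 [ 550.2 -250.9   97.6] 955.94696
250 250 [497.5 109.6  -3.9] 1045.5475
```

View pics/ca.png

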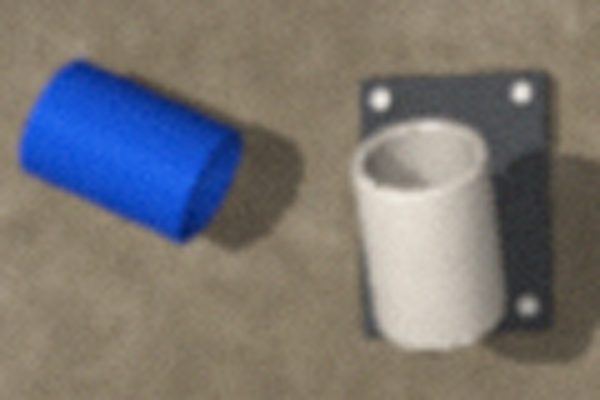

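View pics/cb.png

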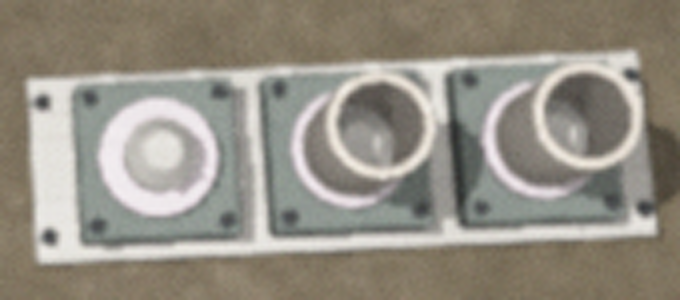

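View pics/cc.png

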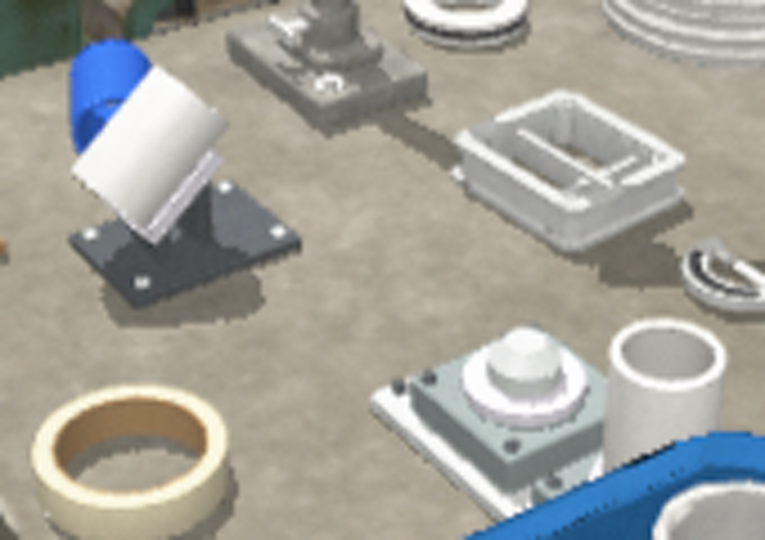

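The top crop shows the white tube on the dark rest plate, upper rim around (204,256) and lower end around (208,293). The free station is the leftmost, its pin tip about (330,234). The scene view shows the same layout. Next I'll triangulate.

```bash
cat >> h.py <<'E'
def tri(obs):
    A=np.zeros((3,3));b=np.zeros(3)
    for d,p in obs:
        K=d["intrinsics"];r=np.array([(p[0]-K[0,2])/K[0,0],(p[1]-K[1,2])/K[1,1],1])@d["R"];r/=np.linalg.norm(r)
        o=-d["R"].T@d["t"];M=np.eye(3)-np.outer(r,r);A+=M;b+=M@o
    X=np.linalg.solve(A,b);return X,[ (proj(d,X)-p).round(1) for d,p in obs]
def wload(n):
    d=load(n);T=d["T_tool_cam"];W=d["Ttool"]@T;d["R"]=W[:3,:3].T;d["t"]=-W[:3,:3].T@W[:3,3];return d
E
python3 - <<'E'
from h import *
t=load("top0");s=load("scene0")
def blob(d,roi,thr,name):
    x0,y0,x1,y1=roi;im=d["img"][y0:y1,x0:x1].astype(int);m=((im.min(2)>thr)).astype(np.uint8)
    cs,_=cv2.findContours(m,0,2);c=max(cs,key=cv2.contourArea)
    r=cv2.minAreaRect(c);(cx,cy),wh,an=r
    o=np.ascontiguousarray(d["img"][y0:y1,x0:x1,::-1]);cv2.drawContours(o,[c],-1,(0,0,255),1)
    cv2.imwrite(f"pics/{name}.png",cv2.resize(o,None,fx=5,fy=5,interpolation=0))
    print(name,cv2.contourArea(c),cx+x0,cy+y0,wh,an,(cv2.boxPoints(r)+[x0,y0]).round(1).tolist(), "ell",cv2.fitEllipse(c))
    return np.array([cx+x0,cy+y0])
a=blob(t,(180,240,235,305),120,"m1");b=blob(s,(180,172,235,225),175,"m2")
print(tri([(t,a),(s,b)]))
a=blob(t,(322,226,338,242),185,"m3");b=blob(s,(270,230,305,262),190,"m4")
E
cd pics; python3 -c "
import cv2,numpy as np
a=[cv2.imread(f'm{i}.png') for i in(1,2,3,4)]
H=330;o=np.zeros((H,sum(x.shape[1] for x in a),3),np.uint8);x0=0
for x in a:o[:x.shape[0],x0:x0+x.shape[1]]=x;x0+=x.shape[1]
cv2.imwrite('mm.png',o)"
```

```text
m1 1025.5 203.91150856018066 271.6725654602051 (45.63203430175781, 26.607601165771484) 86.18592071533203 [[189.1, 249.8], [215.7, 248.0], [218.7, 293.6], [192.2, 295.3]] ell ((24.292707443237305, 31.502727508544922), (26.033876419067383, 55.900089263916016), 173.68154907226562)
m2 578.5 204.112943649292 198.5917625427246 (25.07818031311035, 31.91768455505371) 39.09385681152344 [[184.3, 203.1], [204.4, 178.3], [223.9, 194.1], [203.8, 218.9]] ell ((22.486854553222656, 26.591140747070312), (25.425588607788086, 38.23651885986328), 30.0504207611084)
(array([450.10867569, 195.32049784,  65.52711537]), [array([ 0.6, -1.3]), array([-1.1,  0.1])])
m3 86.0 329.25 232.75000047683716 (9.899494171142578, 12.020814895629883) 45.0 [[321.5, 233.5], [330.0, 225.0], [337.0, 232.0], [328.5, 240.5]] ell ((7.132573127746582, 6.7934980392456055), (10.08621883392334, 11.787247657775879), 58.416439056396484)
m4 379.0 286.00000190734863 247.99999809265137 (22.62741470336914, 22.62741470336914) 45.0 [[270.0, 248.0], [286.0, 232.0], [302.0, 248.0], [286.0, 264.0]] ell ((16.25971221923828, 17.9748477935791), (18.41820526123047, 26.960025787353516), 89.83561706542969)
```

View pics/mm.png

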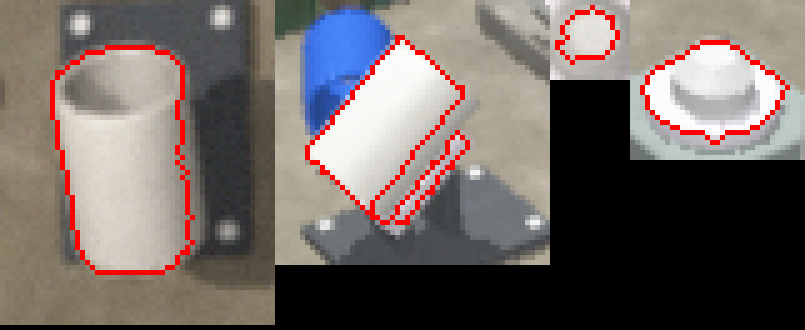

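```bash
python3 - <<'E'
from h import *
from scipy.optimize import least_squares
for n,roi in(("top0",(190,266,220,292)),("scene0",(186,180,224,216))):
    d=load(n);P=cloud(d);x0,y0,x1,y1=roi
    Q=P[y0:y1,x0:x1].reshape(-1,3);im=d["img"][y0:y1,x0:x1].reshape(-1,3).min(1)
    Q=Q[(im>(130 if n=="top0" else 195))&(Q[:,2]>40)&(Q[:,2]<125)]
    def f(p):
        e=p[3];a=np.array([np.cos(e)*np.cos(p[2]),np.cos(e)*np.sin(p[2]),np.sin(e)])
        c=np.array([450,p[0],p[1]]);r=Q-c;r=r-np.outer(r@a,a);return np.linalg.norm(r,axis=1)-26.5
    s=least_squares(f,[193,70,0,.7],loss="soft_l1");e=s.x
    a=np.array([np.cos(e[3])*np.cos(e[2]),np.cos(e[3])*np.sin(e[2]),np.sin(e[3])]);tt=(Q-[450,e[0],e[1]])@a
    print(n,len(Q),"y,z at x=450",e[:2],"yaw,elev deg",np.degrees(e[2:]),"rms",np.sqrt(np.mean(s.fun**2)),"axial",np.percentile(tt,[1,99]))
    # table and pin, seat, block levels
    for k,(u,v) in dict(table=(250,250) if n=="top0" else (240,240)).items(): print(k,P[v-2:v+3,u-2:u+3].reshape(-1,3).mean(0))
t=load("top0");s=load("scene0")
print("pin tip tri",tri([(t,np.array([329.6,233.3])),(s,np.array([286.3,241.5]))]))
print("pin ray z62",ray(t,329.6,233.3,62),ray(s,286.3,241.5,62))
# lane plate corners (z~10)
y=[ray(t,290+u/4,195+v/4,10)[:2].round(1) for u,v in((27,78),(637,52),(657,235),(38,263))];print(y)
y=np.array(y);print(np.degrees(np.arctan2(*(y[0]-y[1]))),np.degrees(np.arctan2(*(y[3]-y[2]))),y.mean(0))
# rest plate corners z 8
y=[ray(t,120+u/5,225+v/5,8)[:2].round(1) for u,v in((360,77),(550,70),(553,330),(365,335))];print("rest",y,np.mean(y,0))
# far rim of tube, ellipse centre
print("rim",ray(t,120+421/5,225+155/5,70+24.1))
# neighbours rims z115
for u,v in((381,126),(587,117)): print(ray(t,290+u/4,195+v/4,115))
E
```

```text
top0 585 y,z at x=450 [191.67186281  74.97835564] yaw,elev deg [ 1.84403995 40.48862079] rms 1.1133668413731816 axial [-34.08155731  28.40846636]
table [497.17502126 109.38781602  -0.8915322 ]
scene0 483 y,z at x=450 [190.55498654  73.84918453] yaw,elev deg [ 2.54324921 40.37913643] rms 1.7797910136751143 axial [-38.48587345  33.7184638 ]
table [482.49912976  72.44470604  -1.9059637 ]
pin tip tri (array([523.93666984, -57.44180777,  56.08796814]), [array([ 0.4, -0.6]), array([-0.6,  0.1])])
pin ray z62 [521.78829266 -56.11013055  62.        ] [520.4614917  -64.25063827  62.        ]
[array([571.1,   8.2]), array([ 580.8, -320.3]), array([ 482.1, -323.3]), array([471.8,   4.2])]
-1.6913473925857543 -1.8013803598613944 [ 526.45 -157.8 ]
rest [array([518.4, 232.4]), array([520.3, 151.4]), array([410.7, 149.4]), array([409.7, 228. ])] [464.775 190.3  ]
rim [475.93532273 191.81128321  94.1       ]
[ 525.78178323 -158.18717113  115.        ]
[ 528.80225017 -257.28688069  115.        ]
```

Bushing centre is about (448,191,72), yaw 2°, raised 40°. Pin tip is about (522.5,-57.5,62). Both match the given sizes. I'll go above the rest and look with the wrist camera.

```bash
python3 -m jog '[{"dx":25,"dy":-31,"dz":-6},{"dx":25,"dy":-31,"dz":-6},{"dx":25,"dy":-31,"dz":-6},{"dx":25,"dy":-31,"dz":-6},{"dx":25,"dy":-31,"dz":-6}]'
python3 -m jog '[{"dx":25,"dy":-31},{"dx":25,"dy":-31},{"dx":25,"dy":-31},{"dx":25,"dy":-31},{"dx":25,"dy":-31}]'
python3 -m jog '[{"dx":25,"dy":-31,"rz":-0.12},{"dx":25,"dy":-31,"rz":-0.12},{"rz":-0.11},{},{}]'
cat > shot.py <<'E'
import sys
from bench import arm
import numpy as np,cv2
from scipy.spatial.transform import Rotation as Ro
n=sys.argv[1]
for cam in sys.argv[2:]:
    s=arm.read_state();d=arm.get_image(cam);T=np.eye(4);T[:3,:3]=Ro.from_quat(s["ee_rot"]).as_matrix();T[:3,3]=s["position"]
    d["Ttool"]=T;np.savez(f"pics/{cam}{n}.npz",**d);cv2.imwrite(f"pics/{cam}{n}.png",d["img"][:,:,::-1])
print(s["clock"],s["position"].round(1),"R\n",T[:3,:3].round(3),"j",s["joints"].round(3),"F",s["contact_force"].round(1),"w",s["gripper_width"])
E
python3 shot.py 1 wrist
```

```text
0.1 [192.8 594.  230.3] R
 [[-0.309 -0.951 -0.   ]
 [-0.951  0.309 -0.002]
 [ 0.002 -0.    -1.   ]] j [ 1.516  0.386  0.007 -0.    -1.194 -0.259] F [-0.1  0.   0.2] w 85.3251366586252$[0]: bad value
$[0]: bad value
$[0]: bad value
```

```bash
python3 -m jog '[{"hand":85,"dx":25,"dy":-31,"dz":-6,"rx":0,"ry":0,"rz":0},{"hand":85,"dx":25,"dy":-31,"dz":-6,"rx":0,"ry":0,"rz":0},{"hand":85,"dx":25,"dy":-31,"dz":-6,"rx":0,"ry":0,"rz":0},{"hand":85,"dx":25,"dy":-31,"dz":-6,"rx":0,"ry":0,"rz":0},{"hand":85,"dx":25,"dy":-31,"dz":-6,"rx":0,"ry":0,"rz":0}]'
```

```text
clock: 0.57
position: [302.2, 425.9, 261.3]
ee_rot: [-0.588, 0.809, -0.0, -0.0]
contact_force: [1.9, 0.3, 0.1]
gripper_width: 84.8
```

```bash
python3 -m jog '[{"hand":85,"dx":25,"dy":-31,"dz":0,"rx":0,"ry":0,"rz":0},{"hand":85,"dx":25,"dy":-31,"dz":0,"rx":0,"ry":0,"rz":0},{"hand":85,"dx":25,"dy":-31,"dz":0,"rx":0,"ry":0,"rz":0},{"hand":85,"dx":25,"dy":-31,"dz":0,"rx":0,"ry":0,"rz":0},{"hand":85,"dx":25,"dy":-31,"dz":0,"rx":0,"ry":0,"rz":0}]'
python3 -m jog '[{"hand":85,"dx":25,"dy":-31,"dz":0,"rx":0,"ry":0,"rz":-0.12},{"hand":85,"dx":25,"dy":-31,"dz":0,"rx":0,"ry":0,"rz":-0.12},{"hand":85,"dx":0,"dy":0,"dz":0,"rx":0,"ry":0,"rz":-0.11},{"hand":85,"dx":0,"dy":0,"dz":0,"rx":0,"ry":0,"rz":0}]'
python3 shot.py 1 wrist
```

```text
clock: 0.98
position: [411.0, 259.1, 261.3]
ee_rot: [-0.588, 0.809, 0.0, 0.0]
contact_force: [0.1, 0.1, 0.2]
gripper_width: 84.9
clock: 1.32
position: [453.7, 201.8, 260.9]
ee_rot: [0.71, -0.704, -0.0, 0.0]
contact_force: [0.8, 0.8, -0.2]
gripper_width: 85.0
1.3167 [453.7 201.8 260.9] R
 [[ 0.01  -1.    -0.001]
 [-1.    -0.01  -0.   ]
 [ 0.     0.001 -1.   ]] j [ 0.746  0.143 -0.249 -0.    -1.18   0.834] F [ 0.8  0.8 -0.2] w 84.95100037917476
```

View pics/wrist1.png

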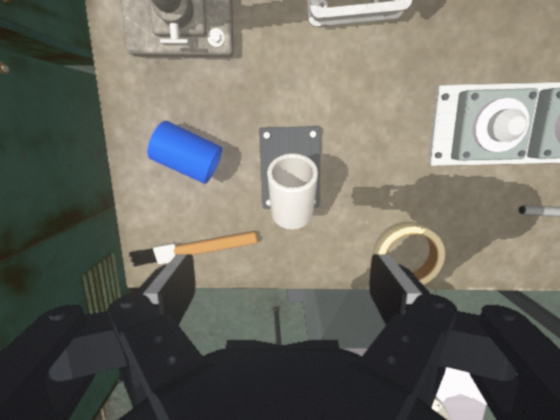

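Wrist view: bushing's upper rim centre is near (293,173) and its lower end near (291,222), on the rest plate. The blue look-alike is left at (185,152). The pin is at (512,124).

```bash
python3 - <<'E'
from h import *
w=wload("wrist1");t=load("top0");s=load("scene0")
im=w["img"][:,:,::-1]
cv2.imwrite("pics/cw1.png",cv2.resize(im[110:240,240:345],None,fx=4.5,fy=4.5,interpolation=cv2.INTER_CUBIC))
cv2.imwrite("pics/cw2.png",cv2.resize(im[70:175,425:560],None,fx=5,fy=5,interpolation=cv2.INTER_CUBIC))
P=cloud(w)
for u,v in((291,200),(291,210),(400,170),(512,124),(270,200),(310,150)):print(u,v,P[v,u].round(1))
E
```

```text
291 200 [448.  192.1 109.2]
291 210 [434.1 191.6  98. ]
400 170 [464.9  39.9   1. ]
512 124 [525.9 -54.   62.7]
270 200 [441.2 214.8  82.7]
310 150 [491.4 165.    9.8]
```

View pics/cw1.png

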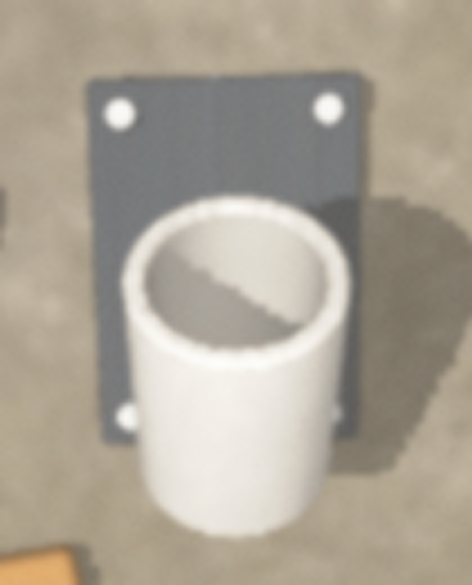

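View pics/cw2.png

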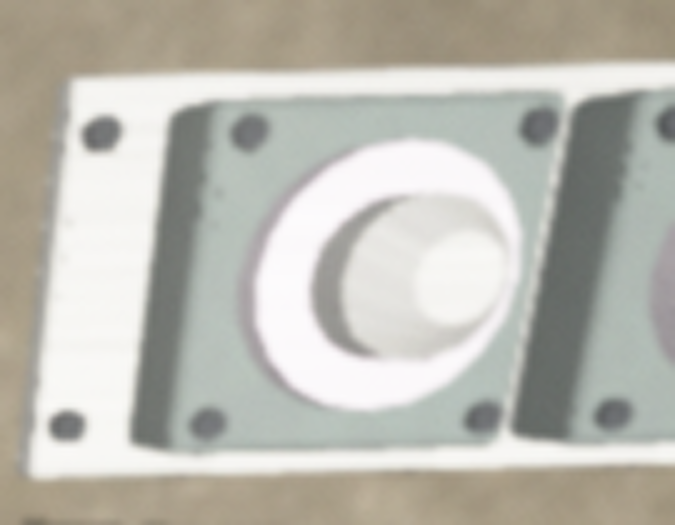

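```bash
python3 - <<'E'
from h import *
from scipy.optimize import least_squares
w=wload("wrist1");t=load("top0");s=load("scene0")
pr=np.array([292.4,172.4]);pt=np.array([517,125.6])
print("rim",tri([(w,pr),(t,np.array([204.4,256]))]),ray(w,*pr,96))
print("pin w+t",tri([(w,pt),(t,np.array([329.6,233.3]))]))
print("pin all",tri([(w,pt),(t,np.array([329.6,233.3])),(s,np.array([286.3,241.5]))]),ray(w,*pt,62))
d=w;P=cloud(d);Q=P[192:222,275:310].reshape(-1,3);im=d["img"][192:222,275:310].reshape(-1,3).min(1);Q=Q[(im>150)&(Q[:,2]>50)]
def f(p):
    e=p[3];a=np.array([np.cos(e)*np.cos(p[2]),np.cos(e)*np.sin(p[2]),np.sin(e)])
    r=Q-np.array([450,p[0],p[1]]);r=r-np.outer(r@a,a);return np.linalg.norm(r,axis=1)-26.5
o=least_squares(f,[193,70,0,.7],loss="soft_l1").x;print("axis at x=450",o[:2],np.degrees(o[2:]))
E
```

```text
rim (array([475.23927804, 190.71214187,  99.54942749]), [array([ 0.2, -0.1]), array([-0.1,  0.1])]) [474.56770966 190.75372697  96.        ]
pin w+t (array([522.63428471, -55.94812343,  67.24421101]), [array([-0.8,  1.5]), array([ 0.1, -0.8])])
pin all (array([523.30790764, -59.37308818,  59.47539021]), [array([-2.9,  0.9]), array([ 1.5, -0.6]), array([-0.3, -0.6])]) [524.26010644 -60.4878249   62.        ]
axis at x=450 [190.77246968  76.52298635] [ 1.98468197 40.2132891 ]
```

```bash
python3 -m jog '[{"hand":85.4,"dx":4,"dy":-12,"dz":28,"rx":0,"ry":0,"rz":-0.025},{"hand":85.4,"dx":4,"dy":-12,"dz":28,"rx":0,"ry":0,"rz":0},{"hand":85.4,"dx":3,"dy":-11,"dz":28,"rx":0,"ry":0,"rz":0},{"hand":85.4,"dx":0,"dy":0,"dz":0,"rx":-0.109,"ry":0,"rz":0},{"hand":85.4,"dx":0,"dy":0,"dz":0,"rx":-0.109,"ry":0,"rz":0}]'
python3 -m jog '[{"hand":85.4,"dx":0,"dy":0,"dz":0,"rx":-0.109,"ry":0,"rz":0},{"hand":85.4,"dx":0,"dy":0,"dz":0,"rx":-0.109,"ry":0,"rz":0},{"hand":85.4,"dx":0,"dy":0,"dz":0,"rx":0,"ry":0,"rz":0}]'
python3 shot.py 2 wrist scene
cat > goal.py <<'E'
import sys,numpy as np
from bench import arm
from scipy.spatial.transform import Rotation as Ro
s=arm.read_state();R=Ro.from_quat(s["ee_rot"]).as_matrix();g=np.array(eval(sys.argv[1]),float)
print("tool delta",(R.T@(g-s["position"])).round(1),"pitch",np.degrees(np.arctan2(-R[2,2],R[0,2])),"jawyaw",np.degrees(np.arctan2(R[1,0],R[0,0])),R.round(3).tolist(),s["clock"],s["contact_force"].round(1),s["gripper_width"])
E
python3 goal.py "[442.6,190,56.7]"
```

```text
clock: 1.78
position: [484.5, 193.3, 175.2]
ee_rot: [0.715, -0.689, -0.078, 0.083]
contact_force: [1.2, 0.2, 0.9]
gripper_width: 85.3
clock: 2.03
position: [489.9, 194.8, 174.1]
ee_rot: [0.701, -0.678, -0.152, 0.159]
contact_force: [1.0, 0.1, 0.0]
gripper_width: 85.3
2.0833 [489.  194.5 174.8] R
 [[ 0.034 -0.905 -0.425]
 [-0.999 -0.03  -0.017]
 [ 0.003  0.425 -0.905]] j [ 0.557  0.486  0.031 -0.212 -1.504  1.103] F [-1.2  0.  -0.9] w 85.36956500641944
tool delta [  2.5  -8.9 127.3] pitch 115.0376218021785 jawyaw -87.95500890783111 [[0.036, -0.905, -0.423], [-0.999, -0.031, -0.017], [0.002, 0.423, -0.906]] 2.1333 [ 0.3 -0.4  0.5] 85.70879938089391
```

View pics/wrist2.png

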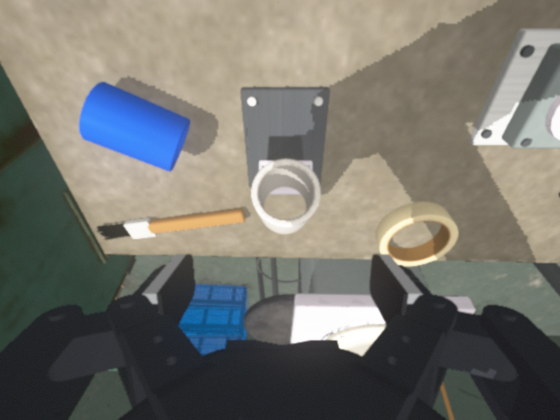

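Bushing rim is now at (285,189), midway between the fingers. Checking the rim point from this second wrist position.

```bash
python3 - <<'E'
from h import *
w=wload("wrist2");w1=wload("wrist1");t=load("top0")
im=w["img"][:,:,::-1];cv2.imwrite("pics/cw3.png",cv2.resize(im[150:240,235:335],None,fx=5,fy=5,interpolation=cv2.INTER_CUBIC))
p=np.array([285,189.]);print(tri([(w,p),(w1,np.array([292.4,172.4]))]),ray(w,*p,97),tri([(w,p),(w1,np.array([292.4,172.4])),(t,np.array([204.4,256]))]))
E
```

```text
(array([474.09464647, 191.01976039,  92.85475318]), [array([0.5, 0. ]), array([-0.4, -0. ])]) [477.2312554  191.56745008  97.        ] (array([475.26925071, 191.15571164,  94.97614769]), [array([0.4, 0.5]), array([-0.4, -0.8]), array([0.1, 0.3])])
```

View pics/cw3.png

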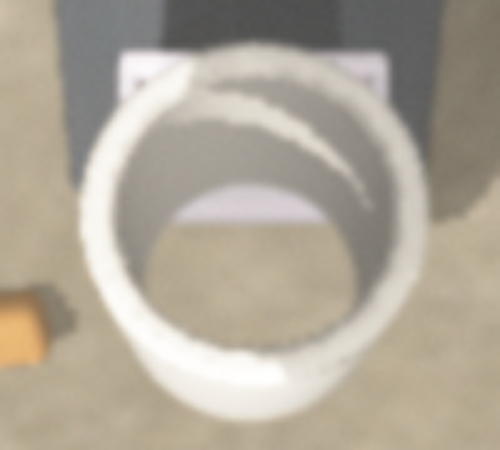

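```bash
python3 -m jog '[{"hand":85.4,"dx":2.5,"dy":-9,"dz":30,"rx":0,"ry":0,"rz":0},{"hand":85.4,"dx":0,"dy":0,"dz":30,"rx":0,"ry":0,"rz":0},{"hand":85.4,"dx":0,"dy":0,"dz":25,"rx":0,"ry":0,"rz":0},{"hand":85.4,"dx":0,"dy":0,"dz":15,"rx":0,"ry":0,"rz":0}]'
python3 -m jog '[{"hand":85.4,"dx":0,"dy":0,"dz":14,"rx":0,"ry":0,"rz":0},{"hand":85.4,"dx":0,"dy":0,"dz":14,"rx":0,"ry":0,"rz":0},{"hand":85.4,"dx":0,"dy":0,"dz":0,"rx":0,"ry":0,"rz":0}]'
python3 goal.py "[442.7,190,55.5]";python3 shot.py 3 wrist scene
```

```text
clock: 2.47
position: [451.1, 189.7, 81.7]
ee_rot: [0.703, -0.677, -0.15, 0.157]
contact_force: [-0.4, -0.6, -0.7]
gripper_width: 85.2
clock: 2.72
position: [439.2, 189.2, 56.7]
ee_rot: [0.703, -0.677, -0.15, 0.158]
contact_force: [-0.9, 0.2, -0.3]
gripper_width: 85.3
tool delta [-0.7 -3.7 -0.4] pitch 115.1445144021873 jawyaw -87.85312823157776 [[0.037, -0.904, -0.425], [-0.999, -0.033, -0.018], [0.002, 0.425, -0.905]] 2.7167 [-0.9  0.2 -0.3] 85.30964006078815
2.7667 [440.9 189.5  57.8] R
 [[ 0.038 -0.906 -0.423]
 [-0.999 -0.034 -0.017]
 [ 0.001  0.423 -0.906]] j [ 0.593  0.55  -0.198 -0.239 -1.211  1.144] F [ 0.6 -0.5  0.5] w 84.99684553614712
```

View pics/wrist3.png

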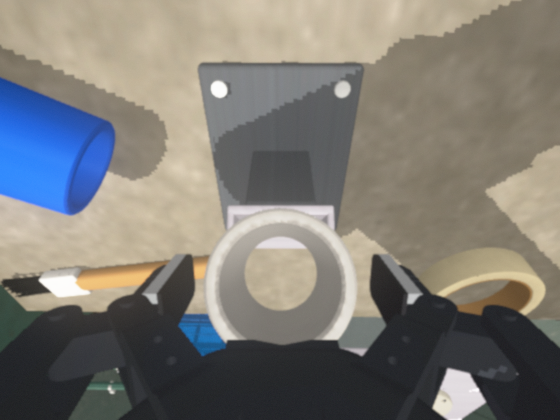

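View pics/scene3.png

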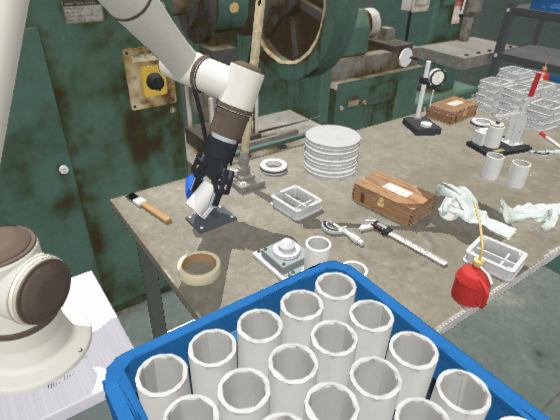

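Fingers straddle the tube: rim centre (281,290), finger gap midpoint about (282). Close.

```bash
python3 -m jog '[{"hand":45,"dx":0,"dy":-2,"dz":0,"rx":0,"ry":0,"rz":0},{"hand":45,"dx":0,"dy":0,"dz":0,"rx":0,"ry":0,"rz":0},{"hand":45,"dx":0,"dy":0,"dz":0,"rx":0,"ry":0,"rz":0},{"hand":45,"dx":0,"dy":0,"dz":0,"rx":0,"ry":0,"rz":0}]'
python3 -m jog '[{"hand":45,"dx":0,"dy":0,"dz":0,"rx":0,"ry":0,"rz":0},{"hand":45,"dx":0,"dy":0,"dz":0,"rx":0,"ry":0,"rz":0},{"hand":45,"dx":0,"dy":0,"dz":0,"rx":0,"ry":0,"rz":0},{"hand":45,"dx":0,"dy":0,"dz":0,"rx":0,"ry":0,"rz":0}]'
python3 shot.py 4 wrist scene
```

```text
clock: 3.15
position: [445.3, 190.0, 57.8]
ee_rot: [0.703, -0.678, -0.15, 0.154]
contact_force: [0.5, 1.8, 6.0]
gripper_width: 53.4
clock: 3.48
position: [445.3, 190.0, 57.8]
ee_rot: [0.703, -0.678, -0.15, 0.155]
contact_force: [0.4, 0.8, 5.4]
gripper_width: 53.1
3.5333 [445.3 190.   57.8] R
 [[ 0.037 -0.907 -0.42 ]
 [-0.999 -0.034 -0.014]
 [-0.001  0.42  -0.907]] j [ 0.589  0.554 -0.189 -0.239 -1.213  1.147] F [0.5 2.3 5.5] w 53.311705621409
```

View pics/wrist4.png

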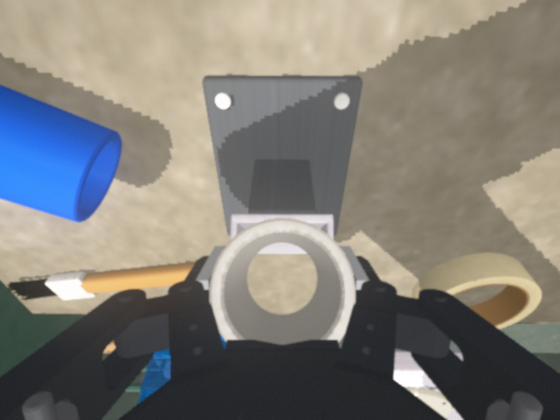

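Gripped at 53 mm. Lift straight up (world z = tool (0,0.42,-0.91)).

```bash
python3 -m jog '[{"hand":45,"dx":0,"dy":4.2,"dz":-9.1,"rx":0,"ry":0,"rz":0},{"hand":45,"dx":0,"dy":8.4,"dz":-18.2,"rx":0,"ry":0,"rz":0},{"hand":45,"dx":0,"dy":12.6,"dz":-27,"rx":0,"ry":0,"rz":0},{"hand":45,"dx":0,"dy":12.6,"dz":-27,"rx":0,"ry":0,"rz":0},{"hand":45,"dx":0,"dy":12.6,"dz":-27,"rx":0,"ry":0,"rz":0}]'
python3 shot.py 5 wrist scene
```

```text
clock: 4.0
position: [443.8, 189.0, 177.0]
ee_rot: [0.703, -0.678, -0.15, 0.156]
contact_force: [1.6, 1.2, -2.2]
gripper_width: 53.5
4.05 [447.  189.8 183.1] R
 [[ 0.038 -0.91  -0.413]
 [-0.999 -0.036 -0.013]
 [-0.003  0.413 -0.911]] j [ 0.59   0.406 -0.072 -0.222 -1.463  1.085] F [ 1.3 -0.2  2.7] w 53.35163419108569
```

View pics/scene5.png

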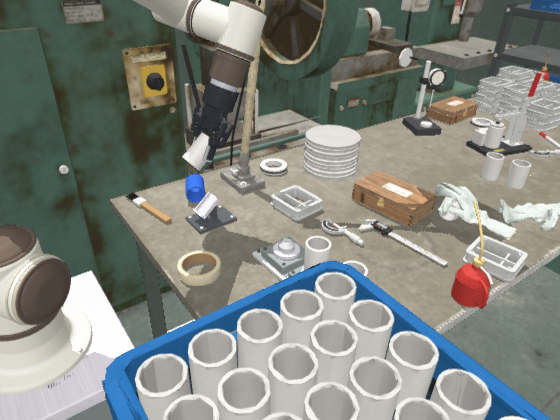

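Bushing lifted clear of the rest, still gripped. Now travel to the lane while turning it upright (rx total +0.87).

```bash
python3 -m jog '[{"hand":45,"dx":20,"dy":0,"dz":0,"rx":0.1,"ry":0,"rz":0},{"hand":45,"dx":35,"dy":0,"dz":0,"rx":0.11,"ry":0,"rz":0},{"hand":45,"dx":35,"dy":0,"dz":0,"rx":0.11,"ry":0,"rz":0},{"hand":45,"dx":35,"dy":0,"dz":0,"rx":0.11,"ry":0,"rz":0},{"hand":45,"dx":35,"dy":0,"dz":0,"rx":0.11,"ry":0,"rz":0}]'
python3 -m jog '[{"hand":45,"dx":35,"dy":0,"dz":0,"rx":0.11,"ry":0,"rz":0},{"hand":45,"dx":30,"dy":0,"dz":0,"rx":0.11,"ry":0,"rz":0},{"hand":45,"dx":20,"dy":0,"dz":0,"rx":0.11,"ry":0,"rz":0},{"hand":45,"dx":0,"dy":0,"dz":0,"rx":0,"ry":0,"rz":0}]'
python3 shot.py 6 wrist scene; python3 goal.py "[532.5,-57.5,170]"
```

```text
clock: 4.52
position: [449.1, 27.9, 175.4]
ee_rot: [0.719, -0.693, 0.037, -0.038]
contact_force: [0.3, -1.5, -3.1]
gripper_width: 53.2
clock: 4.85
position: [440.2, -61.3, 167.5]
ee_rot: [0.702, -0.681, 0.145, -0.147]
contact_force: [-3.9, -2.2, -5.4]
gripper_width: 53.1
4.9 [444.3 -59.7 170.2] R
 [[ 0.031 -0.913  0.407]
 [-1.    -0.03   0.01 ]
 [ 0.003 -0.408 -0.913]] j [ 0.285 -0.044 -0.895  0.331 -0.329  1.025] F [-0.   0.  -3.3] w 53.68404000957645
tool delta [  2.5 -75.1  37.4] pitch 65.5937803599762 jawyaw -88.07035674997401 [[0.034, -0.91, 0.413], [-0.999, -0.031, 0.012], [0.002, -0.413, -0.911]] 4.95 [ 1.6  1.1 -2. ] 53.638125676951866
```

View pics/scene6.png

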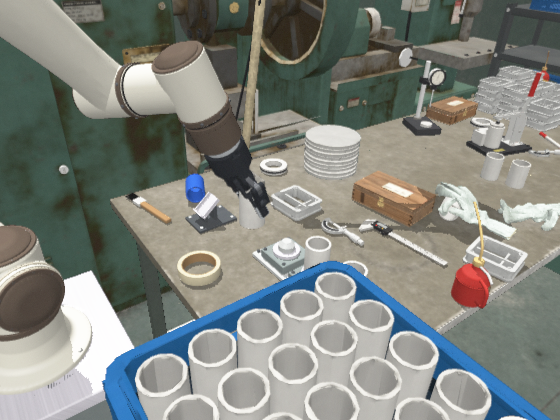

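View pics/wrist6.png

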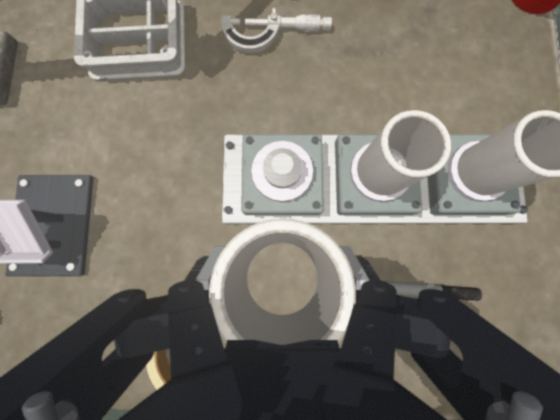

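Bushing is upright in hand; in the wrist view the pin tip (284,163) lies straight ahead of the rim centre (282,287). Moving forward over the pin.

```bash
python3 -m jog '[{"hand":45,"dx":0,"dy":-18.3,"dz":9,"rx":0.01,"ry":0,"rz":0},{"hand":45,"dx":0,"dy":-18.3,"dz":9,"rx":0,"ry":0,"rz":0},{"hand":45,"dx":0,"dy":-18.3,"dz":9,"rx":0,"ry":0,"rz":0},{"hand":45,"dx":0,"dy":-18.3,"dz":9,"rx":0,"ry":0,"rz":0},{"hand":45,"dx":0,"dy":0,"dz":0,"rx":0,"ry":0,"rz":0}]'
python3 -m jog '[{"hand":45,"dx":0,"dy":0,"dz":0,"rx":0,"ry":0,"rz":0}]'
python3 shot.py 7 wrist scene top;python3 -c "
from h import *
for n,r in(('scene7',(180,150,340,290)),('top7',(260,140,440,280)),('wrist7',(190,180,370,350))):
    d=load(n);x0,y0,x1,y1=r;cv2.imwrite(f'pics/c{n}.png',cv2.resize(d['img'][y0:y1,x0:x1,::-1],None,fx=4,fy=4,interpolation=cv2.INTER_CUBIC))
"
```

```text
clock: 5.37
position: [539.9, -50.9, 175.5]
ee_rot: [0.703, -0.676, 0.153, -0.159]
contact_force: [0.8, -0.3, -1.9]
gripper_width: 53.7
clock: 5.45
position: [536.2, -51.8, 174.2]
ee_rot: [0.702, -0.677, 0.152, -0.158]
contact_force: [-1.0, 0.4, -3.3]
gripper_width: 53.5
5.55 [534.3 -52.2 173.9] R
 [[ 0.036 -0.904  0.427]
 [-0.999 -0.033  0.015]
 [ 0.    -0.427 -0.904]] j [ 0.244  0.11  -0.711  0.278 -0.329  1.119] F [-1.1 -0.9 -2.8] w 53.25527629413974
```

View pics/cscene7.png

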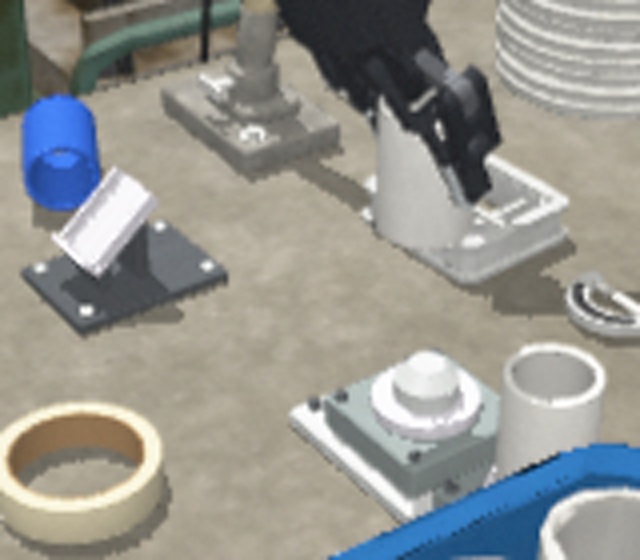

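View pics/ctop7.png

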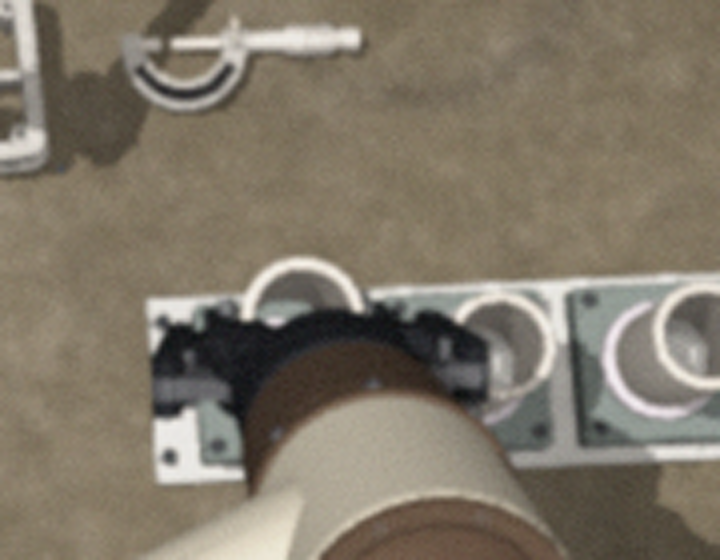

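View pics/wrist7.png

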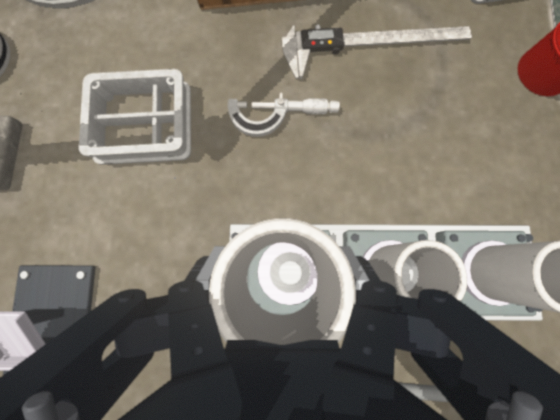

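Through the bore in the wrist view the seat and pin tip (289,271) are visible. Enlarging to measure rim, lower bore edge and pin in the same picture.

```bash
python3 -c "
from h import *
d=load('wrist7');print(d['intrinsics'],d['T_tool_cam'].round(4))
cv2.imwrite('pics/cw7.png',cv2.resize(d['img'][205:350,200:365,::-1],None,fx=4.8,fy=4,interpolation=cv2.INTER_CUBIC) if 0 else cv2.resize(d['img'][205:350,200:365,::-1],None,fx=4,fy=4,interpolation=cv2.INTER_CUBIC))"
```

```text
[[294.97004484   0.         281.92389358]
 [  0.         294.97004484 208.14906194]
 [  0.           0.           1.        ]] [[ 1.00000e+00 -5.00000e-04 -7.00000e-04  4.39300e-01]
 [ 7.00000e-04  9.63900e-01  2.66200e-01 -6.75815e+01]
 [ 5.00000e-04 -2.66200e-01  9.63900e-01 -1.43621e+02]
 [ 0.00000e+00  0.00000e+00  0.00000e+00  1.00000e+00]]
```

View pics/cw7.png

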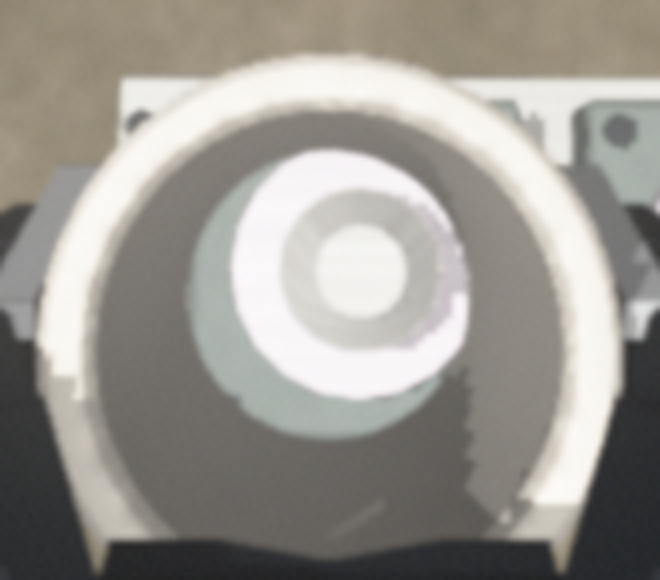

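```bash
python3 - <<'E'
from h import *
w=wload("wrist7")
b=np.array([200+328.5/4,205+297/4]);p=np.array([200+361/4,205+270/4])
K=w["intrinsics"]
def at(px,Z): 
    c=np.array([(px[0]-K[0,2])/K[0,0]*Z,(px[1]-K[1,2])/K[1,1]*Z,Z]);return (c-w["t"])@w["R"]
pin=ray(w,*p,62);print("pin",pin)
B=at(b,176);print("bottom bore centre",B)
# top bore: left/right extremes at u 95,563 (crop) top y 108
for Z in(103,106):
    r=21*294.97/Z;print("top bore",Z,at(np.array([282.3,205+108/4+r*0.985]),Z))
P=cloud(w)
print("cloud pin",P[int(p[1])-2:int(p[1])+3,int(p[0])-2:int(p[0])+3].reshape(-1,3).mean(0))
for u,v in((232,221),(345,315),(281,224),(351,282),(212,282)):print(u,v,P[v,u].round(1))
E
```

```text
pin [524.64076638 -59.9305669   62.        ]
bottom bore centre [524.26362415 -52.63614252 152.21969937]
top bore 103 [524.95194662 -52.66706614 226.43805295]
top bore 106 [525.22757789 -52.65915171 223.44091718]
cloud pin [525.11212609 -59.66409965  63.01371943]
232 221 [576.8   6.1   1.1]
345 315 [517.6 -74.8 225.4]
281 224 [548.6 -51.3 225.5]
351 282 [528.9 -76.8 225.7]
212 282 [527.1 -27.5 224.7]
```

Tube is upright (rim heights equal at 225 mm, axis offset <1 mm over its length). It is 7.2 mm too far in +y from the pin, and x is aligned. Shift, lower 78 mm, look again.

```bash
python3 -m jog '[{"hand":45,"dx":7.2,"dy":0,"dz":0,"rx":0,"ry":0,"rz":0},{"hand":45,"dx":0,"dy":10.7,"dz":22.6,"rx":0,"ry":0,"rz":0},{"hand":45,"dx":0,"dy":10.7,"dz":22.6,"rx":0,"ry":0,"rz":0},{"hand":45,"dx":0,"dy":8.5,"dz":18.1,"rx":0,"ry":0,"rz":0},{"hand":45,"dx":0,"dy":3.4,"dz":7.2,"rx":0,"ry":0,"rz":0}]'
python3 -m jog '[{"hand":45,"dx":0,"dy":0,"dz":0,"rx":0,"ry":0,"rz":0},{"hand":45,"dx":0,"dy":0,"dz":0,"rx":0,"ry":0,"rz":0}]'
python3 shot.py 8 wrist scene;python3 -c "
from h import *
for n,r in(('scene8',(210,170,340,290)),('wrist8',(200,205,365,350))):
    d=load(n);x0,y0,x1,y1=r;cv2.imwrite(f'pics/c{n}.png',cv2.resize(d['img'][y0:y1,x0:x1,::-1],None,fx=4,fy=4,interpolation=cv2.INTER_CUBIC))
"
```

```text
clock: 6.02
position: [536.1, -65.6, 107.3]
ee_rot: [0.706, -0.678, 0.137, -0.154]
contact_force: [0.9, 0.6, -2.2]
gripper_width: 53.4
clock: 6.18
position: [538.7, -64.7, 110.1]
ee_rot: [0.705, -0.677, 0.139, -0.157]
contact_force: [-0.1, -0.1, -2.5]
gripper_width: 53.6
6.2333 [538.8 -64.6 110.5] R
 [[ 0.045 -0.911  0.409]
 [-0.999 -0.034  0.033]
 [-0.016 -0.41  -0.912]] j [ 0.193  0.227 -0.769  0.291 -0.16   1.141] F [ 0.3 -0.2 -2.9] w 53.43714840941337
```

View pics/cscene8.png

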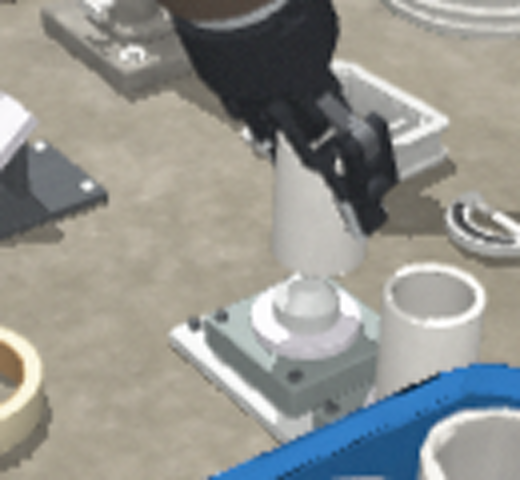

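View pics/cwrist8.png

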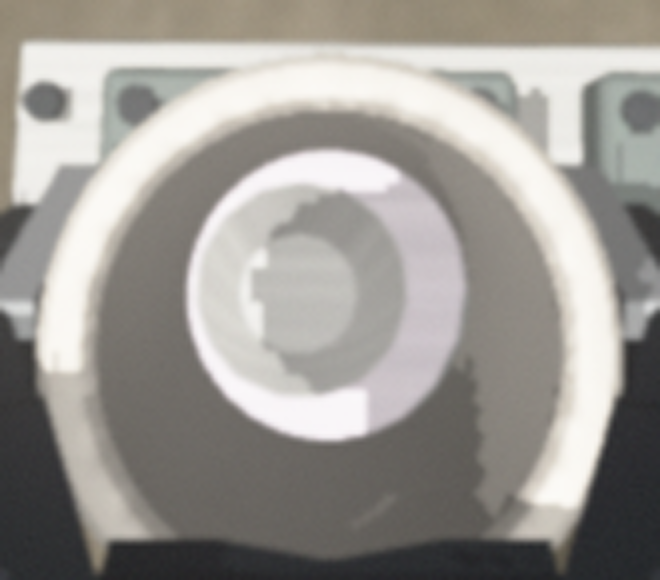

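The j5 limit (-0.16) was reached while lowering, so the last pose was not attained: a few mm and about 1° off, with no contact force. Since the tube is round, I'll raise 40 mm and turn the heading about 45° clockwise about the vertical. That bends the wrist away from its limit and swings the body away from the neighbours.

```bash
python3 -m jog '[{"hand":45,"dx":0,"dy":-16.4,"dz":-36.5,"rx":0,"ry":0,"rz":0},{"hand":45,"dx":0,"dy":0,"dz":0,"rx":0,"ry":0.048,"rz":0.101},{"hand":45,"dx":0,"dy":0,"dz":0,"rx":0,"ry":0.048,"rz":0.101},{"hand":45,"dx":0,"dy":0,"dz":0,"rx":0,"ry":0.048,"rz":0.101}]'
python3 goal.py "[533,-60,150]"
python3 -m jog '[{"hand":45,"dx":0,"dy":0,"dz":0,"rx":0,"ry":0.048,"rz":0.101},{"hand":45,"dx":0,"dy":0,"dz":0,"rx":0,"ry":0.048,"rz":0.101},{"hand":45,"dx":0,"dy":0,"dz":0,"rx":0,"ry":0.048,"rz":0.101},{"hand":45,"dx":0,"dy":0,"dz":0,"rx":0,"ry":0.048,"rz":0.101},{"hand":45,"dx":0,"dy":0,"dz":0,"rx":0,"ry":0,"rz":0}]'
python3 goal.py "[533,-60,150]"; python3 shot.py 9 wrist scene
```

```text
clock: 6.62
position: [540.0, -69.8, 153.1]
ee_rot: [-0.637, 0.742, -0.156, 0.139]
contact_force: [0.9, -1.1, -3.0]
gripper_width: 53.3
tool delta [-8.6  9.  -0.5] pitch 66.07614434744647 jawyaw -98.6322222001079 [[-0.15, -0.902, 0.405], [-0.989, 0.14, -0.055], [-0.007, -0.409, -0.913]] 6.6167 [ 0.9 -1.1 -3. ] 53.29722791168061
clock: 7.03
position: [540.4, -70.1, 152.3]
ee_rot: [-0.485, 0.85, -0.181, 0.101]
contact_force: [0.0, 1.1, -3.8]
gripper_width: 53.2
tool delta [-4.9 11.4 -2.6] pitch 69.24501473961892 jawyaw -120.58504602105498 [[-0.509, -0.788, 0.346], [-0.861, 0.464, -0.21], [0.005, -0.405, -0.914]] 7.0333 [ 0.   1.1 -3.8] 53.188487156405834
7.0833 [540.  -70.3 152. ] R
 [[-0.506 -0.79   0.346]
 [-0.862  0.461 -0.209]
 [ 0.005 -0.404 -0.915]] j [ 0.221  0.173 -0.837  0.864 -0.376  0.036] F [-1.1  0.7 -3.7] w 53.5530520414269
```

View pics/wrist9.png

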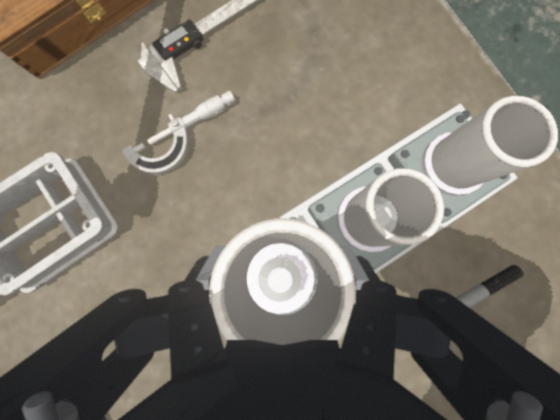

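View pics/scene9.png

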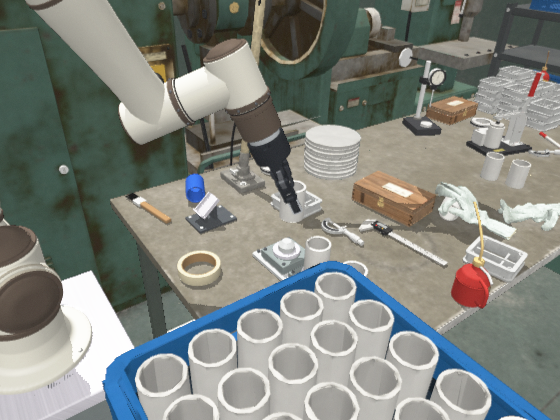

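```bash
python3 -m jog '[{"hand":45,"dx":0,"dy":0,"dz":0,"rx":0.026,"ry":0.029,"rz":0.064},{"hand":45,"dx":0,"dy":0,"dz":0,"rx":0,"ry":0.03,"rz":0.064},{"hand":45,"dx":0,"dy":0,"dz":0,"rx":0,"ry":0.03,"rz":0.064},{"hand":45,"dx":0,"dy":0,"dz":0,"rx":0,"ry":0,"rz":0},{"hand":45,"dx":0,"dy":0,"dz":0,"rx":0,"ry":0,"rz":0}]'
python3 shot.py 10 wrist scene
python3 -c "
from h import *
for n,r in(('wrist10',(200,205,365,350)),):
    d=load(n);x0,y0,x1,y1=r;cv2.imwrite(f'pics/c{n}.png',cv2.resize(d['img'][y0:y1,x0:x1,::-1],None,fx=4,fy=4,interpolation=cv2.INTER_CUBIC))
"
```

```text
clock: 7.55
position: [539.8, -70.8, 151.5]
ee_rot: [-0.393, 0.893, -0.202, 0.086]
contact_force: [-1.1, -0.1, -2.1]
gripper_width: 53.3
7.6 [539.5 -71.1 151.3] R
 [[-0.677 -0.667  0.312]
 [-0.736  0.61  -0.293]
 [ 0.005 -0.428 -0.904]] j [ 0.254  0.194 -0.832  0.923 -0.471 -0.245] F [-0.1  0.3 -2.7] w 53.446803900103234
```

View pics/cwrist10.png

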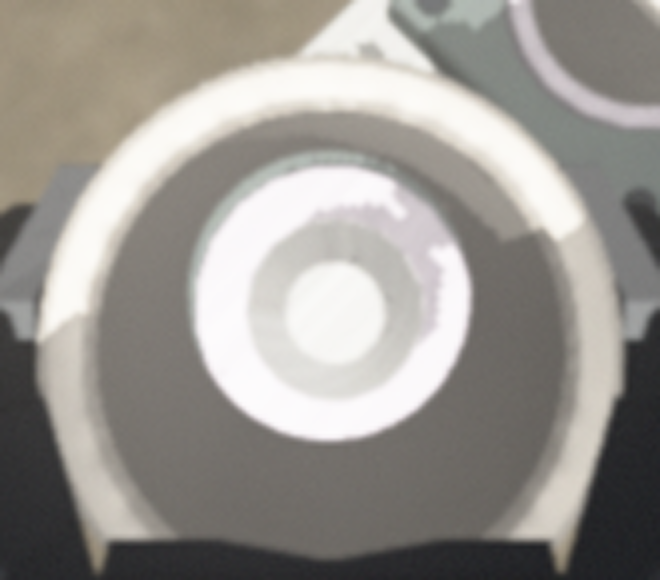

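```bash
cat > off.py <<'E'
import sys
from h import *
n=sys.argv[1];pu,pv=map(float,sys.argv[2:4])
w=wload(n);K=w["intrinsics"]
def at(px,Z):
    c=np.array([(px[0]-K[0,2])/K[0,0]*Z,(px[1]-K[1,2])/K[1,1]*Z,Z]);return (c-w["t"])@w["R"]
B=at((200+329/4,205+297/4),176);Tt=at((282.3,205+108/4+60*.985),103)
pin=ray(w,200+pu/4,205+pv/4,62)
print("bottom",B.round(1),"top",Tt.round(1),"pin",pin.round(1))
D=pin-B;D[2]=0;R=w["Ttool"][:3,:3]
print("world shift",D.round(1),"tool",(R.T@D).round(2),"gap bottom-tip",(B[2]-62).round(1),"down in tool",(-R[2]).round(3))
E
python3 off.py wrist10 335 313
```

```text
bottom [530.8 -63.4 129.5] top [531.6 -63.7 203.8] pin [524.2 -59.4  62. ]
world shift [-6.6  4.   0. ] tool [ 1.52  6.84 -3.23] gap bottom-tip 67.5 down in tool [-0.005  0.428  0.904]
```

```bash
python3 -m jog '[{"hand":45,"dx":1.5,"dy":6.8,"dz":-3.2,"rx":0,"ry":0,"rz":0},{"hand":45,"dx":0,"dy":8.6,"dz":18.1,"rx":0,"ry":0,"rz":0},{"hand":45,"dx":0,"dy":8.6,"dz":18.1,"rx":0,"ry":0,"rz":0},{"hand":45,"dx":0,"dy":7.7,"dz":16.3,"rx":0,"ry":0,"rz":0},{"hand":45,"dx":0,"dy":0,"dz":0,"rx":0,"ry":0,"rz":0}]'
python3 -m jog '[{"hand":45,"dx":0,"dy":0,"dz":0,"rx":0,"ry":0,"rz":0},{"hand":45,"dx":0,"dy":0,"dz":0,"rx":0,"ry":0,"rz":0}]'
python3 shot.py 11 wrist scene
python3 -c "
from h import *
for n,r in(('wrist11',(200,205,365,350)),('scene11',(210,170,340,290))):
    d=load(n);x0,y0,x1,y1=r;cv2.imwrite(f'pics/c{n}.png',cv2.resize(d['img'][y0:y1,x0:x1,::-1],None,fx=4,fy=4,interpolation=cv2.INTER_CUBIC))
"
```

```text
clock: 8.07
position: [530.0, -68.2, 91.8]
ee_rot: [-0.393, 0.893, -0.201, 0.082]
contact_force: [-1.3, -2.3, -3.8]
gripper_width: 53.0
clock: 8.23
position: [533.5, -68.2, 96.1]
ee_rot: [-0.39, 0.894, -0.203, 0.086]
contact_force: [0.4, 0.1, -2.4]
gripper_width: 53.3
8.2833 [533.9 -67.7  96.5] R
 [[-0.68  -0.663  0.313]
 [-0.733  0.613 -0.295]
 [ 0.004 -0.43  -0.903]] j [ 0.098  0.262 -0.956  1.427 -0.333 -0.641] F [-0.6 -0.2 -2.5] w 53.310688851972394
```

View pics/cwrist11.png

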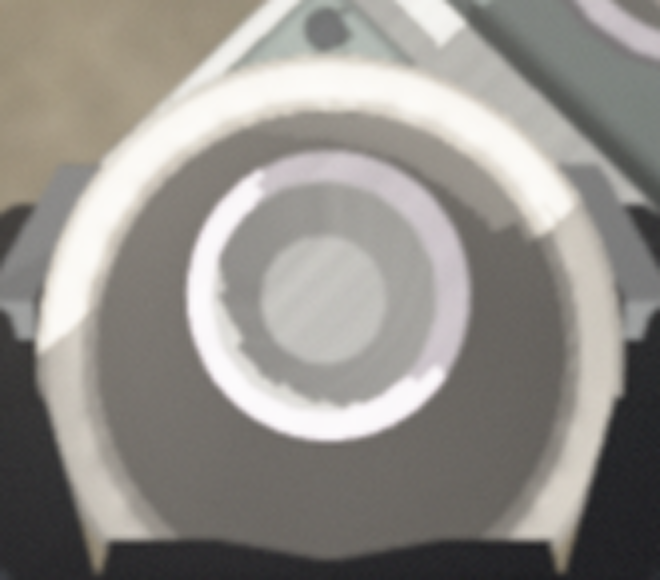

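View pics/cscene11.png

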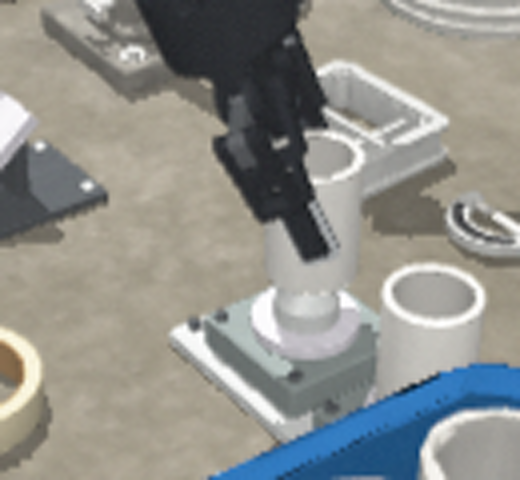

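Bottom bore and pin tip are nearly concentric in the wrist view (tip at (323,299), bore at (329,297)). j3 and j4 are drifting toward their limits, so I'll fit a kinematic model to the recorded poses and predict the joints at the final depth before going on.

```bash
python3 off.py wrist11 323 299; cat > fk.py <<'E'
import numpy as np
from scipy.optimize import least_squares
from scipy.spatial.transform import Rotation as Ro
ws=[1,2,3,4,5,6,7,8,9,10,11]
J=np.array([[.746,.143,-.249,0,-1.18,.834],[.557,.486,.031,-.212,-1.504,1.103],[.593,.55,-.198,-.239,-1.211,1.144],[.589,.554,-.189,-.239,-1.213,1.147],[.59,.406,-.072,-.222,-1.463,1.085],[.285,-.044,-.895,.331,-.329,1.025],[.244,.11,-.711,.278,-.329,1.119],[.193,.227,-.769,.291,-.16,1.141],[.221,.173,-.837,.864,-.376,.036],[.254,.194,-.832,.923,-.471,-.245],[.098,.262,-.956,1.427,-.333,-.641]])
J=np.vstack([[1.516,.386,.007,0,-1.194,-.259],J])
# last-shot camera stores Ttool just before its own image: use wrist if only cam else the last one
import os
T=[]
s0=np.eye(4);s0[:3,:3]=[[-.309,-.951,0],[-.951,.309,-.002],[.002,0,-1]];s0[:3,3]=[192.8,594,230.3];T.append(s0)
for i in ws:
    c="scene" if i not in(1,7) else ("wrist" if i==1 else "top")
    T.append(np.load(f"pics/{c}{i}.npz")["Ttool"])
def E(ax,p,q):
    M=np.eye(4);R=Ro.from_rotvec(np.array(ax)*q).as_matrix();M[:3,:3]=R;M[:3,3]=p-R@p;return M
def fk(p,q,s):
    x2,z2,x3,z3,y4,z4,x5,z5,y6,z6,tx,ty,tz,roll=p
    M=np.eye(4);z=np.array([1,0,0]);M[:3,:3]=np.column_stack([[0,np.cos(roll),np.sin(roll)],np.cross(z,[0,np.cos(roll),np.sin(roll)]),z]);M[:3,3]=[tx,ty,tz]
    return (E([0,0,1],np.zeros(3),q[0])@E([0,1,0],np.array([x2,0,z2]),q[1])@E([0,-1,0],np.array([x3,0,z3]),q[2])
      @E([s[0],0,0],np.array([0,y4,z4]),q[3])@E([0,-1,0],np.array([x5,0,z5]),q[4])@E([s[1],0,0],np.array([0,y6,z6]),q[5])@M)
p0=np.array([30,250,30,550,-160,600,350,600,-160,600,620,-160,600,0.])
def res(p,s):
    r=[]
    for q,t in zip(J,T):
        F=fk(p,q,s);r+=list(F[:3,3]-t[:3,3])+list(300*(F[:3,:3]-t[:3,:3]).ravel())
    return np.array(r+list(1e-2*(p-p0)))
def fit():
    best=None
    for s in((1,1),(1,-1),(-1,1),(-1,-1)):
        for ro in(0,np.pi/2,np.pi,-np.pi/2):
            for y in(-160,0,160):
                p=p0.copy();p[13]=ro;p[[4,8,11]]=y
                o=least_squares(res,p,args=(s,),loss="soft_l1")
                if best is None or o.cost<best[0]:best=(o.cost,o.x,s)
    return best
if __name__=="__main__":
    c,p,s=fit();print(c,p.round(1),s);np.savez("fk.npz",p=p,s=s)
    for q,t in zip(J,T):
        F=fk(p,q,s);print((F[:3,3]-t[:3,3]).round(1),np.abs(F[:3,:3]-t[:3,:3]).max().round(3))
E
python3 fk.py
```

```text
bottom [524.5 -60.8  74.2] top [525.2 -61.  148.4] pin [524.4 -59.4  62. ]
world shift [-0.2  1.4  0. ] tool [-0.9   0.97 -0.47] gap bottom-tip 12.2 down in tool [-0.004  0.429  0.903]
6.283266736793515 [ 2.000e-01  1.607e+02  7.000e-01  7.244e+02 -3.000e-01  7.247e+02
  4.220e+02  7.245e+02 -1.598e+02  7.242e+02  7.189e+02 -1.600e+02
  7.245e+02 -1.600e+00] (-1, -1)
[ 0.  -0.1 -0.2] 0.001
[-0.1 -0.1 -0.1] 0.0
[ 0.4 -0.2  0.1] 0.001
[-0.  -0.1  0.1] 0.0
[-0.2  0.1  0. ] 0.001
[-0.   0.3  0. ] 0.0
[0.1 0.  0. ] 0.0
[-0.1 -0.2  0.1] 0.0
[-0.1  0.1  0. ] 0.001
[ 0.2 -0.   0.3] 0.001
[-0.1  0.1 -0.2] 0.001
[-0.  -0.  -0.2] 0.001
```

```bash
cat > pred.py <<'E'
from fk import *
d=np.load("fk.npz");p=d["p"];s=tuple(d["s"])
lo=np.array([-3.14,-1.21,-1.07,-3.16,-2.99,-3.1]);hi=np.array([3.14,2.06,1.41,2.05,-.16,3.1])
T0=T[-1];R0=T0[:3,:3]
rel=R0.T@(np.array([524.5,-60.8,T0[2,3]])-T0[:3,3])
def ik(Tg,q0):
    f=lambda q:np.r_[fk(p,q,s)[:3,3]-Tg[:3,3],300*(fk(p,q,s)[:3,:3]-Tg[:3,:3]).ravel()]
    o=least_squares(f,np.clip(q0,lo+.001,hi-.001),bounds=(lo,hi));return o.x,np.abs(o.fun).max()
for phi in range(-100,80,20):
    q=J[-1]
    Rz=Ro.from_euler("z",phi,degrees=True).as_matrix()
    q=J[-1].copy();
    for k in range(5):
        Tg=np.eye(4);Tg[:3,:3]=Ro.from_euler("z",phi*(k+1)/5,degrees=True).as_matrix()@R0;Tg[:3,3]=np.array([524.4,-59.4,0])-Tg[:3,:3]@rel;Tg[2,3]=96.5;q,e=ik(Tg,q)
    a=(q.round(2),round(e,1))
    for z in(80,65,52):Tg[2,3]=z;q,e2=ik(Tg,q)
    print(phi,*a,"->52:",q.round(3),round(e2,1))
E
python3 pred.py
```

```text
-100 [ 0.27  0.53 -0.27  0.17 -1.2  -1.29] 0.0 ->52: [ 0.272  0.585 -0.307  0.175 -1.103 -1.306] 0.0
-80 [ 0.32  0.49 -0.39  0.31 -1.07 -1.1 ] 0.0 ->52: [ 0.322  0.548 -0.435  0.328 -0.972 -1.133] 0.0
-60 [ 0.36  0.44 -0.53  0.47 -0.91 -0.93] 0.0 ->52: [ 0.35   0.499 -0.585  0.518 -0.812 -0.994] 0.0
-40 [ 0.36  0.38 -0.69  0.67 -0.74 -0.78] 0.0 ->52: [ 0.33   0.443 -0.751  0.79  -0.633 -0.909] 0.0
-20 [ 0.29  0.32 -0.84  0.96 -0.54 -0.68] 0.0 ->52: [ 0.204  0.383 -0.909  1.244 -0.454 -0.912] 0.0
0 [ 0.1   0.26 -0.96  1.42 -0.34 -0.64] 0.0 ->52: [-0.082  0.341 -0.981  1.941 -0.292 -1.001] 0.0
20 [-0.1   0.23 -0.98  1.83 -0.16 -0.53] 7.6 ->52: [-0.161  0.306 -0.957  2.05  -0.16  -0.704] 15.8
40 [ 0.19  0.23 -0.8   0.45 -0.16  0.9 ] 13.2 ->52: [ 0.177  0.322 -0.706  0.11  -0.16   1.257] 21.9
60 [ 0.16  0.26 -0.6  -0.21 -0.27  1.9 ] 0.0 ->52: [ 0.147  0.342 -0.603 -0.326 -0.195  2.031] 0.0
```

The model fits to 0.3 mm. Turning a further 40° clockwise gives comfortable joint margins at full depth.

```bash
python3 -m jog '[{"hand":45,"dx":0,"dy":0,"dz":0,"rx":0,"ry":0.037,"rz":0.079},{"hand":45,"dx":0,"dy":0,"dz":0,"rx":0,"ry":0.037,"rz":0.079},{"hand":45,"dx":0,"dy":0,"dz":0,"rx":0,"ry":0.037,"rz":0.079},{"hand":45,"dx":0,"dy":0,"dz":0,"rx":0,"ry":0.037,"rz":0.079}]'
python3 -m jog '[{"hand":45,"dx":0,"dy":0,"dz":0,"rx":0,"ry":0.037,"rz":0.079},{"hand":45,"dx":0,"dy":0,"dz":0,"rx":0,"ry":0.037,"rz":0.079},{"hand":45,"dx":0,"dy":0,"dz":0,"rx":0,"ry":0.037,"rz":0.079},{"hand":45,"dx":0,"dy":0,"dz":0,"rx":0,"ry":0.037,"rz":0.079},{"hand":45,"dx":0,"dy":0,"dz":0,"rx":0,"ry":0,"rz":0}]'
python3 -m jog '[{"hand":45,"dx":0,"dy":0,"dz":0,"rx":0,"ry":0,"rz":0},{"hand":45,"dx":0,"dy":0,"dz":0,"rx":0,"ry":0,"rz":0}]'
python3 shot.py 12 scene wrist
python3 -c "
from h import *
for n,r in(('wrist12',(200,205,365,350)),('scene12',(210,170,340,290))):
    d=load(n);x0,y0,x1,y1=r;cv2.imwrite(f'pics/c{n}.png',cv2.resize(d['img'][y0:y1,x0:x1,::-1],None,fx=4,fy=4,interpolation=cv2.INTER_CUBIC))
"
```

```text
clock: 8.67
position: [533.3, -66.4, 96.1]
ee_rot: [-0.228, 0.948, -0.214, 0.051]
contact_force: [1.4, -0.1, -1.5]
gripper_width: 53.4
clock: 9.08
position: [535.6, -65.0, 96.0]
ee_rot: [-0.061, 0.974, -0.219, 0.015]
contact_force: [0.8, 0.0, -2.6]
gripper_width: 53.5
clock: 9.25
position: [532.8, -67.3, 95.4]
ee_rot: [-0.063, 0.973, -0.22, 0.014]
contact_force: [-0.4, -0.9, -2.9]
gripper_width: 53.3
9.3 [532.5 -67.7  95.3] R
 [[-0.992 -0.116  0.054]
 [-0.127  0.895 -0.427]
 [ 0.001 -0.431 -0.902]] j [ 0.358  0.386 -0.677  0.673 -0.738 -0.787] F [-0.2 -0.2 -3.6] w 53.344433270371844
```

View pics/cwrist12.png

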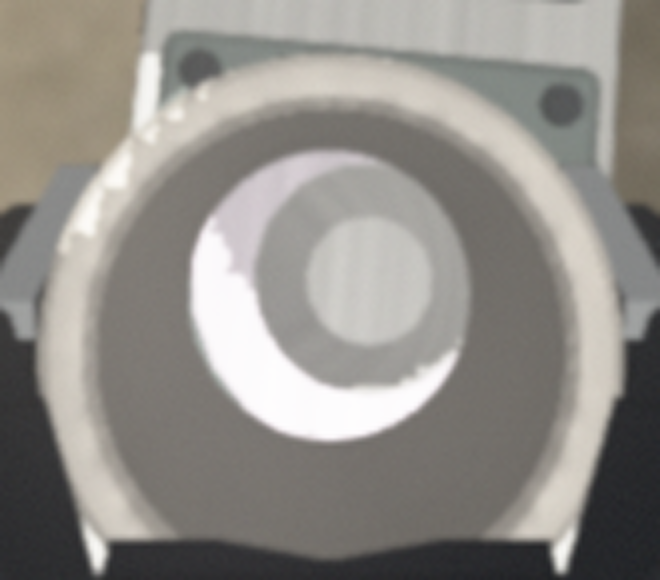

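View pics/cscene12.png

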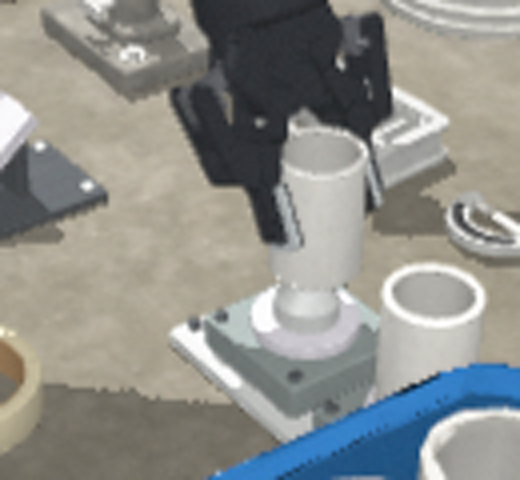

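Tip centre in this crop is (369,280), bore centre (329,297).

```bash
python3 off.py wrist12 369 280
```

```text
bottom [530.5 -56.5  73.3] top [530.7 -57.1 147.6] pin [524.4 -59.3  62. ]
world shift [-6.1 -2.7  0. ] tool [ 6.37 -1.73  0.84] gap bottom-tip 11.3 down in tool [-0.001  0.431  0.902]
```

```bash
python3 -m jog '[{"hand":45,"dx":6.4,"dy":-1.7,"dz":0.8,"rx":0,"ry":0,"rz":0},{"hand":45,"dx":0,"dy":3.4,"dz":7.2,"rx":0,"ry":0,"rz":0},{"hand":45,"dx":0,"dy":0,"dz":0,"rx":0,"ry":0,"rz":0},{"hand":45,"dx":0,"dy":0,"dz":0,"rx":0,"ry":0,"rz":0},{"hand":45,"dx":0,"dy":0,"dz":0,"rx":0,"ry":0,"rz":0}]'
python3 shot.py 13 scene wrist
python3 -c "
from h import *
for n,r in(('wrist13',(200,205,365,350)),('scene13',(210,170,340,290))):
    d=load(n);x0,y0,x1,y1=r;cv2.imwrite(f'pics/c{n}.png',cv2.resize(d['img'][y0:y1,x0:x1,::-1],None,fx=4,fy=4,interpolation=cv2.INTER_CUBIC))
"
```

```text
clock: 9.77
position: [526.9, -70.6, 87.1]
ee_rot: [-0.062, 0.973, -0.221, 0.013]
contact_force: [-0.3, 0.2, -3.1]
gripper_width: 53.0
9.8167 [527.1 -70.5  87.2] R
 [[-0.992 -0.114  0.053]
 [-0.126  0.895 -0.428]
 [ 0.001 -0.431 -0.902]] j [ 0.351  0.39  -0.704  0.698 -0.713 -0.813] F [-0.3  0.1 -2.5] w 53.562968082224415
```

View pics/cwrist13.png

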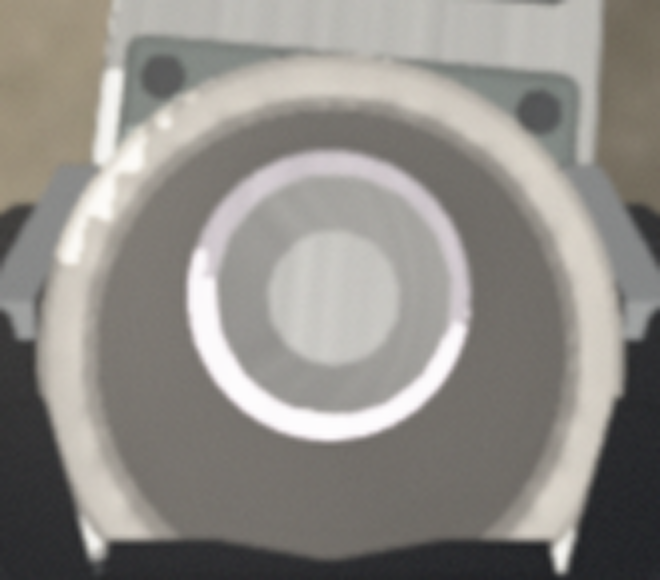

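Tip at (334,298), the pin's cylinder inside the bore ring with a rim showing all round.

```bash
python3 off.py wrist13 334 298
```

```text
bottom [525.2 -59.3  65.2] top [525.3 -59.9 139.4] pin [524.4 -59.1  62. ]
world shift [-0.8  0.2  0. ] tool [ 0.76  0.31 -0.15] gap bottom-tip 3.2 down in tool [-0.001  0.431  0.902]
```

```bash
python3 -m jog '[{"hand":45,"dx":0.8,"dy":0.3,"dz":0,"rx":0,"ry":0,"rz":0},{"hand":45,"dx":0,"dy":1.7,"dz":3.6,"rx":0,"ry":0,"rz":0},{"hand":45,"dx":0,"dy":1.7,"dz":3.6,"rx":0,"ry":0,"rz":0},{"hand":45,"dx":0,"dy":0,"dz":0,"rx":0,"ry":0,"rz":0},{"hand":45,"dx":0,"dy":0,"dz":0,"rx":0,"ry":0,"rz":0}]'
python3 -m jog '[{"hand":45,"dx":0,"dy":1.7,"dz":3.6,"rx":0,"ry":0,"rz":0},{"hand":45,"dx":0,"dy":1.7,"dz":3.6,"rx":0,"ry":0,"rz":0},{"hand":45,"dx":0,"dy":0,"dz":0,"rx":0,"ry":0,"rz":0},{"hand":45,"dx":0,"dy":0,"dz":0,"rx":0,"ry":0,"rz":0}]'
```

```text
clock: 10.28
position: [525.9, -70.5, 78.7]
ee_rot: [-0.062, 0.973, -0.221, 0.013]
contact_force: [0.2, 0.2, -3.4]
gripper_width: 53.1
clock: 10.62
position: [525.9, -70.5, 70.8]
ee_rot: [-0.062, 0.973, -0.221, 0.013]
contact_force: [0.2, 0.3, -2.5]
gripper_width: 53.7
```

Bushing is about 13 mm down over the pin with no contact force. Continuing.

```bash
python3 -m jog '[{"hand":45,"dx":0,"dy":1.7,"dz":3.6,"rx":0,"ry":0,"rz":0},{"hand":45,"dx":0,"dy":1.3,"dz":2.7,"rx":0,"ry":0,"rz":0},{"hand":45,"dx":0,"dy":0,"dz":0,"rx":0,"ry":0,"rz":0},{"hand":45,"dx":0,"dy":0,"dz":0,"rx":0,"ry":0,"rz":0}]'
python3 -m jog '[{"hand":45,"dx":0,"dy":0.86,"dz":1.8,"rx":0,"ry":0,"rz":0},{"hand":45,"dx":0,"dy":0,"dz":0,"rx":0,"ry":0,"rz":0},{"hand":45,"dx":0,"dy":0,"dz":0,"rx":0,"ry":0,"rz":0}]'
python3 shot.py 14 scene wrist
python3 -c "
from h import *
for n,r in(('wrist14',(200,205,365,350)),('scene14',(210,170,340,290))):
    d=load(n);x0,y0,x1,y1=r;cv2.imwrite(f'pics/c{n}.png',cv2.resize(d['img'][y0:y1,x0:x1,::-1],None,fx=4,fy=4,interpolation=cv2.INTER_CUBIC))
"
```

```text
clock: 10.95
position: [526.5, -70.3, 64.6]
ee_rot: [-0.062, 0.973, -0.221, 0.014]
contact_force: [-0.5, -0.3, 2.5]
gripper_width: 53.4
clock: 11.2
position: [526.5, -70.3, 62.8]
ee_rot: [-0.062, 0.973, -0.221, 0.014]
contact_force: [-1.1, 0.5, 5.2]
gripper_width: 53.4
11.25 [526.5 -70.3  62.7] R
 [[-0.992 -0.114  0.054]
 [-0.126  0.895 -0.428]
 [ 0.    -0.431 -0.902]] j [ 0.338  0.424 -0.742  0.766 -0.654 -0.885] F [-0.7  1.3  4.8] w 53.44185677159781
```

View pics/cwrist14.png

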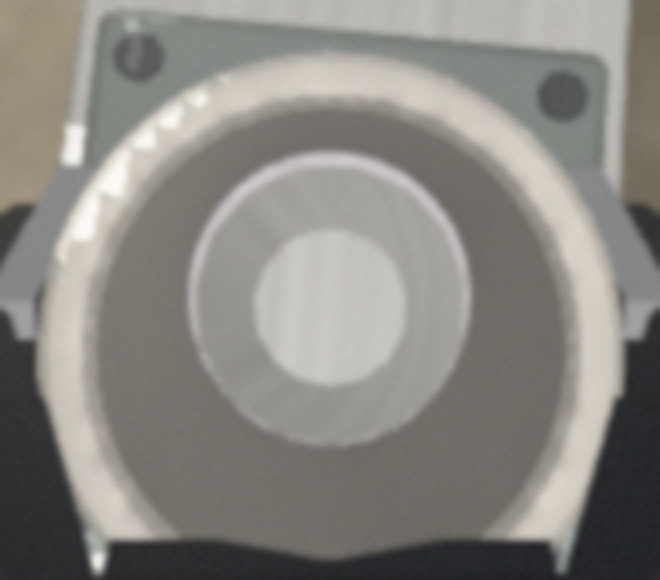

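View pics/cscene14.png

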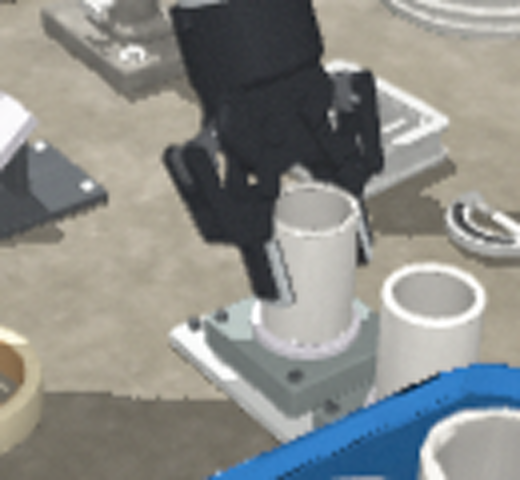

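Bushing is on the seat, with the pin filling the bore. Net reading has gone from -3 N to +5 N, so pressing has started. Pressing 1 mm at a time.

```bash
for i in 1 2 3; do :; done
python3 -m jog '[{"hand":45,"dx":0,"dy":0.43,"dz":0.9,"rx":0,"ry":0,"rz":0},{"hand":45,"dx":0,"dy":0,"dz":0,"rx":0,"ry":0,"rz":0}]'
python3 -m jog '[{"hand":45,"dx":0,"dy":0.43,"dz":0.9,"rx":0,"ry":0,"rz":0},{"hand":45,"dx":0,"dy":0,"dz":0,"rx":0,"ry":0,"rz":0}]'
python3 -m jog '[{"hand":45,"dx":0,"dy":0.43,"dz":0.9,"rx":0,"ry":0,"rz":0},{"hand":45,"dx":0,"dy":0,"dz":0,"rx":0,"ry":0,"rz":0}]'
python3 -m jog '[{"hand":45,"dx":0,"dy":0.43,"dz":0.9,"rx":0,"ry":0,"rz":0},{"hand":45,"dx":0,"dy":0,"dz":0,"rx":0,"ry":0,"rz":0}]'
```

```text
clock: 11.47
position: [526.5, -70.3, 61.7]
ee_rot: [-0.062, 0.973, -0.221, 0.014]
contact_force: [-2.6, 0.9, 6.3]
gripper_width: 53.1
clock: 11.63
position: [526.6, -70.3, 60.8]
ee_rot: [-0.062, 0.973, -0.221, 0.014]
contact_force: [-1.5, 1.5, 7.8]
gripper_width: 53.7
clock: 11.8
position: [526.6, -70.4, 60.0]
ee_rot: [-0.062, 0.973, -0.221, 0.014]
contact_force: [-1.9, 1.8, 9.9]
gripper_width: 53.5
clock: 11.97
position: [526.6, -70.4, 59.2]
ee_rot: [-0.062, 0.973, -0.221, 0.014]
contact_force: [-2.9, 1.5, 10.3]
gripper_width: 53.3
```

Force follows the spring slope (1.5 N/mm). Press on to the stop.

```bash

python3 -m jog '[{"hand":45,"dx":0,"dy":0.43,"dz":0.9,"rx":0,"ry":0,"rz":0},{"hand":45,"dx":0,"dy":0,"dz":0,"rx":0,"ry":0,"rz":0}]'
python3 -m jog '[{"hand":45,"dx":0,"dy":0.43,"dz":0.9,"rx":0,"ry":0,"rz":0},{"hand":45,"dx":0,"dy":0,"dz":0,"rx":0,"ry":0,"rz":0}]'
python3 -m jog '[{"hand":45,"dx":0,"dy":0.43,"dz":0.9,"rx":0,"ry":0,"rz":0},{"hand":45,"dx":0,"dy":0,"dz":0,"rx":0,"ry":0,"rz":0}]'
```

```text
clock: 12.13
position: [526.6, -70.4, 58.8]
ee_rot: [-0.062, 0.973, -0.222, 0.014]
contact_force: [-3.5, 3.2, 12.9]
gripper_width: 53.4
clock: 12.3
position: [526.6, -70.6, 58.7]
ee_rot: [-0.062, 0.973, -0.222, 0.014]
contact_force: [-6.2, 5.0, 19.2]
gripper_width: 53.4
clock: 12.47
position: [526.7, -70.6, 58.6]
ee_rot: [-0.062, 0.973, -0.223, 0.015]
contact_force: [-9.6, 7.2, 25.2]
gripper_width: 53.4
```

Hard stop found: TCP stays at 58.7 while force jumps to 25 N. Hold and check.

```bash

python3 -m jog '[{"hand":45,"dx":0,"dy":0,"dz":0,"rx":0,"ry":0,"rz":0},{"hand":45,"dx":0,"dy":0,"dz":0,"rx":0,"ry":0,"rz":0},{"hand":45,"dx":0,"dy":0,"dz":0,"rx":0,"ry":0,"rz":0},{"hand":45,"dx":0,"dy":0,"dz":0,"rx":0,"ry":0,"rz":0},{"hand":45,"dx":0,"dy":0,"dz":0,"rx":0,"ry":0,"rz":0}]'
python3 shot.py 15 scene top wrist
python3 -c "
from h import *
d=load('scene15');a=cv2.resize(d['img'][170:290,210:340,::-1],None,fx=3,fy=3,interpolation=cv2.INTER_CUBIC)
d=load('wrist15');b=cv2.resize(d['img'][205:350,200:365,::-1],(410,360),interpolation=cv2.INTER_CUBIC)
cv2.imwrite('pics/c15.png',np.hstack([a,b]))
w=wload('wrist15');P=cloud(w)
print([P[v,u].round(1).tolist() for u,v in((281,224),(351,282),(212,282),(282,281))])
"
```

```text
clock: 12.88
position: [526.7, -70.6, 58.6]
ee_rot: [-0.062, 0.973, -0.223, 0.015]
contact_force: [-10.0, 7.3, 25.4]
gripper_width: 53.8
12.9833 [526.7 -70.6  58.6] R
 [[-0.992 -0.114  0.056]
 [-0.127  0.893 -0.431]
 [-0.001 -0.435 -0.9  ]] j [ 0.334  0.431 -0.751  0.788 -0.644 -0.906] F [-9.4  5.8 24.7] w 52.883775226241085
[[528.2, -83.2, 110.6], [501.0, -66.0, 109.8], [549.8, -59.7, 109.9], [525.0, -60.3, 63.3]]
```

View pics/c15.png

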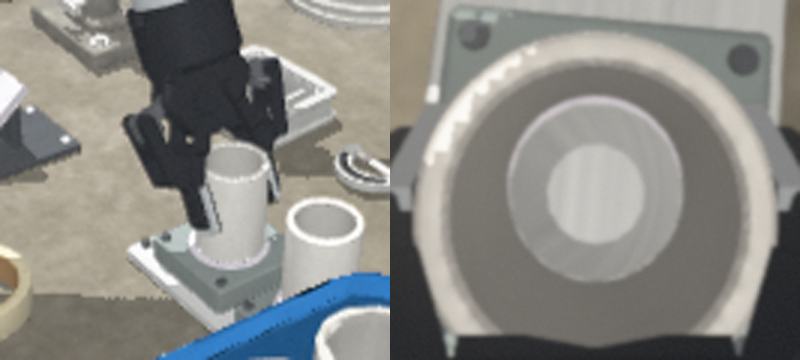

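View pics/top15.png

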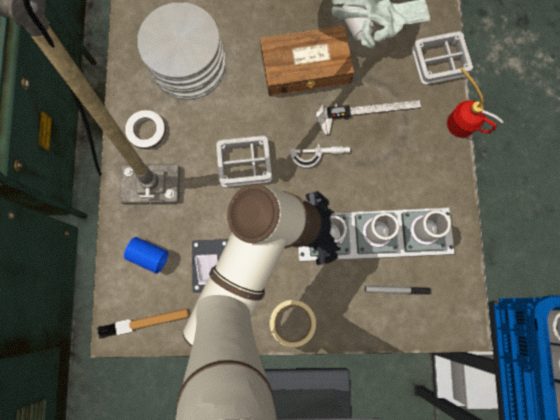

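Rim height reads 110 mm (home expected 109, seat up would be 115) and it is level. Neighbours (381,230) and (430,225), the frame, micrometer and marker are at their starting pixels. Force is steady at 25 N. Handing in.

```bash
python3 -c "
from bench import arm
print(arm.job_done());s=arm.read_state();print(s['clock'],s['position'].round(1),s['contact_force'].round(1))"
```

```text
the job is handed in; nothing more can be done
None
the job is handed in; nothing more can be done
```

I lifted the bushing off the sloping rest, turned it upright and lowered it over the pin of the empty station (the end one, on the +y side). I then pressed it onto the stop and handed in at about 13 s, still gripping and pushing.

**Last checks:**
- **Seat home:** the force rose at about 1.5 N/mm, as the spring should. It then jumped to 25 N vertical while the TCP stayed at z = 58.6 mm, so the seat is against its stop.
- **Height:** the rim is level and reads 110 mm. 109 mm is expected with the seat home, 115 mm with it up.
- **Sideways load:** about 11 N also showed at the stop, steady through the hold.
- **Surroundings:** the neighbours, casting, micrometer and marker are at their starting pixels in the top view.

**What went wrong on the way:**
- The first jog calls were refused because every row needs all its keys.
- The first descent ran into the limit of joint 5 and stopped short, without contact. I raised the arm and turned the tool about 85° in all about the vertical before going down again.
- The scene camera placed the pin about 4–5 mm off in y from the wrist camera. I aligned with the wrist camera, looking through the bore.

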